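# Stand leg cartons heavy end down in the packing crate

## Robot

A 6-joint arm with a two-finger parallel gripper is mounted at the origin on the work surface. World frame = base frame: x ahead of the robot, y to its left, z up, the work surface at z = 0. Lengths are in m, angles in rad, forces in N, time in s.
With the tool pointing down it reaches from about 0.375 to 0.925 m from the base axis. Payload 5.7 kg.
Tool frame: the origin (TCP) lies at the very end of the fingers, on their centre line; the grasp point (between the pads) lies 19 mm behind it; x points along the fingers, y is the direction in which the jaws open and shut, and the axes are right-handed (so a half turn about x gives the same grasp; the last joint's range is limited). The gripper opens to 88 mm and grips with 3 to 60 N. Pads are 20 mm wide; open, the fingers measure 115 mm over their backs; the gripper's body (75 mm by 178 mm) begins 61 mm behind the grasp point.
Start: joints at [-1.336, 0.359, 1.51, -0, 1.272, -0.115], TCP at [0.206, -0.564, 0.188] pointing down, gripper open.
Joint ranges: [-2.97, 2.97], [-1.01, 2.36], [0.21, 2.38], [-0.96, 4.11], [0.2, 2.71], [-2.98, 2.98]. Speed limits (rad/s): [2.39, 2.39, 3.14, 3.14, 3.14, 3.14].

## Interface

Orientations are given as [roll, pitch, yaw] about the fixed x, y, z axes, in that order (R = Rz(yaw) Ry(pitch) Rx(roll)).
In Python, from rig import robot gives the robot as it stands.
- The arm moves only by the tool play_rows, never from a script. Its argument "rows" is a list of rows, each a list of 2 entries, a list of its own where there are three numbers: the shift along the tool's x, y, z in cm, then the turn about the tool's x in rad. A call has 1 to 12 rows; each row shifts and turns the commanded pose from where the row before left it, along the tool's axes as they then stand; what a row does not reach is not made up. A row lasts 1/10 s, in which the tool goes at most 50 mm and 8.59 degrees, less where a joint would pass 70% of its speed; a pose out of reach is approached as far as the arm can. A call with a gripper value outside its range is refused whole. "gripper" is the finger opening in cm, from 0 to 8.78, set as the call begins (left out, the last holds). The fingers move at their own pace and stop on an object; "force" is the grip in N (left out, the last holds). Time passes only in rows, so rows that do not move let the fingers close. It gives the time, the measured TCP pose, the force and the opening at its end, in the units of the state.
- robot.sense(): the state, without advancing time (a new reading comes with each control period).
- robot.grab_frame(name): name is "scene" or "top" or "wrist"; returns a dict with "frame" (384x512x3 uint8, red, green, blue), "intrinsics" (3x3 intrinsics, pixels), "dist" ([k1, k2, p1, p2, k3] as OpenCV has them; the pictures are not rectified), "R" (3x3) and "t" (3): a world point X has camera coordinates R X + t. Camera axes: x right, y down, z forward; pixel columns grow to the right and rows downward; lengths in m; the calibration is good to about 2 mm. A picture is of the moment at which its call begins. There is no depth.
- robot.hand_in(): hands the job in, once; it reports no verdict.
Trained networks look in a picture, given as the dict that the camera call returned (one of the last four; its "shot" number tells which), for a name from the list of things; names that differ only in an ending like _2 or _b are one class to them, and where a whole thing is asked for, a point or a joint stands for the part that bears it (a point fixed in the world has none). Each returns a list of dicts, best first, with "p" (0 to 1); they miss things now and then, are a little off and sometimes report something else, mostly with a low value. They report only what shows in the picture. A call takes as long as a camera call. They do not tell look-alikes from the thing itself.
- robot.recognise(picture, target): "location" ([x, y, z] in m, in the coordinates of the camera as it stood for that picture, good to about 4 mm: the middle of the surface that is visible of it).
- robot.silhouettes(picture, target): "mask" (384x512 bool, what is visible of it).
- robot.mark_of(picture, target): "location" ([x, y, z] in m, in the coordinates of the camera as it stood for that picture, good to about 4 mm: a listed point, or the origin of a listed thing).
The state is a dict: "clock": time; "joints": joint angles; "qd": joint speeds; "joint_torque": joint torques, N m; "tcp_pos": TCP position; "tcp_rot": TCP orientation; "force": force on the tool from outside, world axes, zero at the start; "moment": the same for the moment, N m; "finger_gap": finger opening in m.
Only numpy, scipy, OpenCV 4.12 (cv2) and the standard library are available. Lean on these libraries where they do the work, as an engineer would, in place of code of your own. Each camera call takes 0.05 s, during which the arm holds its last target. There are 200 camera calls.

## Task

Each of the two loose cartons, red-taped and blue-taped, holds a furniture leg with a cast foot at one end, and nothing on the outside shows which. One carton at a time, in either order: lift it, roughly level, at its middle to feel which end is heavy, then stand it heavy end down in one of the crate's two cells with an orange pad, lowering it gently until it rests on the pad, before you lift the other. Leave everything else on the bench where it is.

Things in the scene. Friction and masses are not known exactly. Their poses are not given: they have to be found in the camera images.
- carton_red_mid (a point): centre of the kraft carton with two red tape bands: smooth closed box 150 x 40 x 40 mm, 0.28 to 0.42 kg, lying flat. x along its length, z up at the start. Both ends look alike; its mass centre is about 30 mm from the middle towards one end, drawn anew each time. Stands stably on its heavy end and rocks back upright from up to 20 degrees of lean.
- carton_blue_mid (a point): centre of the kraft carton with two blue tape bands: smooth closed box 150 x 40 x 40 mm, 0.28 to 0.42 kg, lying flat. x along its length, z up at the start. Both ends look alike; its mass centre is about 30 mm from the middle towards one end, drawn anew each time. Either carton, pinched at about 5 N near its light end and raised, turns in the fingers, heavy end staying low; at 30 N it does not turn.
- crate_top (a point): centre of the open top of the grey crate, fixed to the bench: 66 mm (its x) by 246 mm (its y) by 85 mm high, 6 mm walls and floor; four square cells in a row along its y, 54 x 54 mm inside, their centres at y = -90, -30, 30 and 90 mm; the point lies 85 mm above the bench
- pad_1_top (a point): top centre of an orange pad, 52 x 52 x 4 mm, fixed on the floor of a free cell; its top lies 10 mm above the bench and 75 mm below the crate's top; axes along the crate's
- pad_2_top (a point): the same for the orange pad in the other free cell
- stored_1_mid (a point): middle of a carton with white tape bands, 40 x 40 x 150 mm, already standing in one of the two cells without a pad, its underside 6 mm above the bench (top 156 mm); not to be moved
- stored_2_mid (a point): the same for the other carton with white bands
- tape_roll: underside centre of a roll of brown tape lying flat, 100 mm across, 48 mm high; leave it
- marker: underside centre of a marker pen lying on the bench along its x, 130 mm long, 18 mm thick; leave it
- dispenser: underside centre of a red hand tape dispenser with a blue reel, 140 mm along its x, 36 mm wide, 72 mm high; leave it
- scanner: underside centre of a black and grey handheld scanner lying down, 175 mm along its x, 55 mm wide, 30 mm high; leave it
- tub: underside centre of an open clear tub, 200 x 150 x 100 mm high; leave it
- tape_stack: underside centre of an upright stack of grey tape rolls, 100 mm across, 144 mm high; leave it
Mind the look-alikes: they are no part of the job. Leave any green or purple look-alike of the part that bears carton_blue_mid alone.

How it is judged:
By the outcome, as a careful person would: the job done as asked, in the order asked, and still so for the second after the job is handed in, with the robot touching nothing.
It also fails if it takes over 72 s, if anything falls off the work surface, if the arm or the gripper's body presses on something with over 40 N, if the wrist force passes 120 N, or if a joint passes its speed limit or range.

## Working session

There is one attempt and no reset: what is moved stays moved. The work goes in short steps, Python scripts to look and compute and a tool call to move; the robot and the scene stay as the last step left them, time stands still between calls to the robot, and variables do not carry over. Pictures are saved under pics/ and viewed, about 8 in all and at most 12, crops included, and the job is handed in when it is done.

Besides the shell and the picture viewer there is one more tool, called after "Call:" as name(argument=value, ...), one argument or row to a line, values as JSON. play_rows: Moves the arm, as the interface text tells. Its arguments: {"type":"object","properties":{"rows":{"type":"array"},"gripper":{"type":"number"},"force":{"type":"number"}},"required":["rows"]}

```bash
mkdir -p pics; ls; cat > h.py <<'E'
import numpy as np, cv2
from rig import robot
def world(f,p): return f["R"].T@(np.array(p)-f["t"])
def proj(f,X):
    r,_=cv2.Rodrigues(np.array(f["R"])); return cv2.projectPoints(np.array(X,float).reshape(-1,3),r,np.array(f["t"],float),np.array(f["intrinsics"]),np.array(f["dist"]))[0].reshape(-1,2)
def ray(f,uv):
    n=cv2.undistortPoints(np.array(uv,float).reshape(-1,1,2),np.array(f["intrinsics"]),np.array(f["dist"])).reshape(-1,2)
    R=np.array(f["R"]); c=-R.T@np.array(f["t"]); d=np.c_[n,np.ones(len(n))]@R; return c,d
def onplane(f,uv,z):
    c,d=ray(f,uv); return c+d*((z-c[2])/d[:,2])[:,None]
E
cat > a.py <<'E'
from h import *
np.set_printoptions(precision=4,suppress=True)
print(robot.sense())
for n in ["top","scene"]:
    f=robot.grab_frame(n); cv2.imwrite(f"pics/{n}0.png",f["frame"][:,:,::-1])
    print(n, "cam",-f["R"].T@f["t"])
    for t in ["carton_red_mid","carton_blue_mid","crate_top","pad_1_top","stored_1_mid","tape_roll","marker","dispenser","scanner","tub","tape_stack"]:
        for r in robot.mark_of(f,t):
            if r["p"]>.2: w=world(f,r["location"]); print(t,round(r["p"],2),w,proj(f,w)[0].round())
E
python3 a.py
```

```text
pics
{'clock': 0.0, 'joints': array([-1.3361,  0.3595,  1.5114, -0.    ,  1.2725, -0.1151]), 'qd': array([-0.0016, -0.0002, -0.    ,  0.0011, -0.001 , -0.0001]), 'joint_torque': array([  0.0005, -51.5376, -27.0723,   0.0674,   0.035 ,  -0.0001]), 'tcp_pos': array([ 0.2054, -0.5629,  0.1871]), 'tcp_rot': array([-1.6773,  1.569 ,  1.8141]), 'force': array([-0.0333,  0.2158, -0.1257]), 'moment': array([ 0.0117, -0.0421,  0.0078]), 'finger_gap': 0.08791566778595473}
top cam [0.3271 0.1099 1.5824]
carton_red_mid 0.72 [0.5125 0.3314 0.0221] [181. 215.]
carton_red_mid 0.65 [0.4876 0.5763 0.0011] [107. 225.]
carton_red_mid 0.38 [ 0.3768  0.1863 -0.0038] [228. 257.]
carton_blue_mid 0.81 [ 0.3761 -0.2153  0.0206] [354. 255.]
carton_blue_mid 0.71 [0.586  0.0439 0.0191] [271. 191.]
carton_blue_mid 0.62 [ 0.4083 -0.0382  0.0211] [298. 246.]
carton_blue_mid 0.51 [ 0.5396 -0.1933  0.0808] [348. 201.]
crate_top 0.94 [ 0.5518 -0.2867  0.0862] [379. 196.]
pad_1_top 0.46 [ 0.5742 -0.3717  0.0085] [398. 193.]
stored_1_mid 0.63 [ 0.7401  0.1914 -0.0015] [225. 147.]
stored_1_mid 0.6 [ 0.5375 -0.1956  0.08
[... 592 characters left out ...]
3791 -0.2176  0.0168] [153. 234.]
carton_blue_mid 0.87 [ 0.407  -0.0415  0.0193] [198. 202.]
crate_top 0.92 [ 0.5579 -0.2847  0.0815] [173. 275.]
pad_1_top 0.64 [ 0.7013  0.3882 -0.0028] [340. 172.]
pad_1_top 0.54 [ 0.5749 -0.3721  0.0102] [159. 311.]
stored_1_mid 0.72 [ 0.5375 -0.1987  0.0814] [190. 249.]
tape_roll 0.82 [0.7399 0.1903 0.0056] [318. 213.]
marker 0.44 [0.4658 0.1567 0.0068] [249. 177.]
dispenser 0.93 [0.377  0.1907 0.0025] [237. 160.]
dispenser 0.43 [0.463  0.1566 0.0029] [249. 177.]
scanner 0.79 [ 0.7501 -0.0293  0.0062] [281. 261.]
tub 0.76 [0.4864 0.5802 0.0028] [321. 116.]
tub 0.43 [ 0.5582 -0.3132  0.0109] [170. 291.]
tape_stack 0.88 [ 0.7021  0.3859 -0.0019] [339. 173.]
```

```bash
python3 - <<'E'
import cv2,numpy as np
a=cv2.imread("pics/top0.png")[110:310,80:420]
b=cv2.imread("pics/scene0.png")[90:370,110:390]
cv2.imwrite("pics/v1.png",cv2.resize(a,None,fx=2.35,fy=2.35,interpolation=cv2.INTER_CUBIC))
cv2.imwrite("pics/v2.png",cv2.resize(b,None,fx=2.1,fy=2.1,interpolation=cv2.INTER_CUBIC))
E
```

```text
(no output)
```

View pics/v1.png

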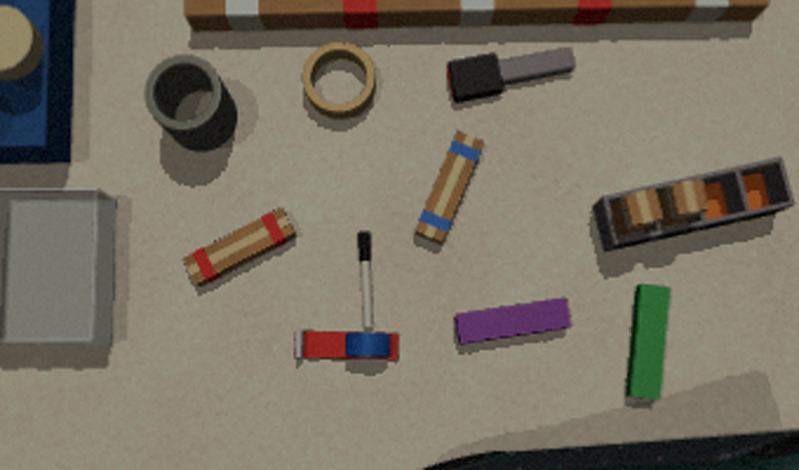

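View pics/v2.png

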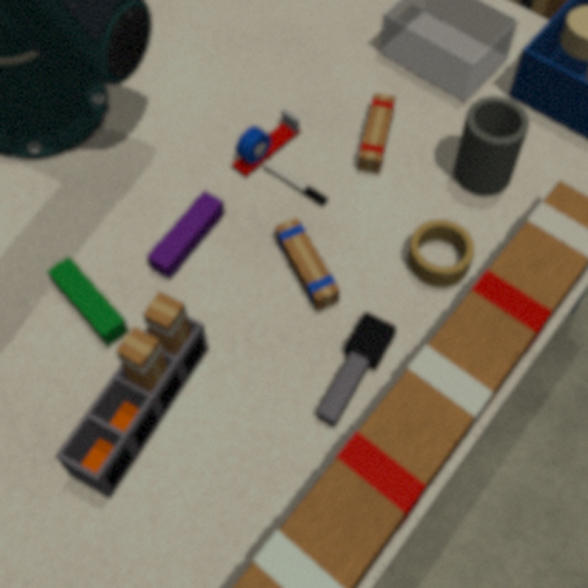

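v1 (top view) shows the red-taped carton at (240,248), the blue-taped one at (450,187), and purple and green decoys. In the crate on the right, white-taped cartons fill the two left cells (640 and 688) and orange pads lie in the two right cells (712 and 755). v2 agrees with this. Next I'll fit the boxes to the silhouettes in both views.

```bash
cat > fit.py <<'E'
from h import *
from scipy.optimize import minimize
np.set_printoptions(precision=4,suppress=True)
def boxpts(x,y,yaw,z0,L,W,H,off=(0,0)):
    c,s=np.cos(yaw),np.sin(yaw)
    p=np.array([[a*L/2+off[0],b*W/2+off[1],z] for a in(-1,1) for b in(-1,1) for z in(z0,z0+H)])
    return np.c_[x+c*p[:,0]-s*p[:,1],y+s*p[:,0]+c*p[:,1],p[:,2]]
S=4
def hullmask(f,plist):
    m=np.zeros((384*S,512*S),np.uint8)
    for P in plist:
        u=((proj(f,P)+.5)*S*16).astype(np.int32); cv2.fillConvexPoly(m,cv2.convexHull(u),1,shift=4)
    return m
def fit(views,model,x0,step):
    V=[(f,cv2.resize(m.astype(np.uint8),None,fx=S,fy=S,interpolation=cv2.INTER_NEAREST)) for f,m in views]
    def cost(p):
        c=0
        for f,m in V:
            h=hullmask(f,model(p)); c+=1-(h&m).sum()/max((h|m).sum(),1)
        return c/len(V)
    x0=np.array(x0,float); sim=np.vstack([x0]+[x0+np.eye(len(x0))[i]*step[i] for i in range(len(x0))])
    r=minimize(cost,x0,method="Nelder-Mead",options=dict(initial_simplex=sim,maxiter=200)); return r.x,1-r.fun
def pick(f,t,near):
    best=None
    for r in robot.silhouettes(f,t):
        ys,xs=np.nonzero(r["mask"])
        if len(xs) and np.hypot(xs.mean()-near[0],ys.mean()-near[1])<12: 
            return r["mask"]
carton=lambda p: [boxpts(p[0],p[1],p[2],p[3],.15,.04,.04)]
# crate yaw = direction of crate y axis rel world y
crate=lambda p:[boxpts(p[0],p[1],p[2],p[3],.066,.246,.085)]
E
python3 - <<'E'
from fit import *
F={n:robot.grab_frame(n) for n in("top","scene")}
for name,c0 in (("carton_red_mid",(.514,.33)),("carton_blue_mid",(.588,.043)),("crate_top",(.555,-.286))):
    V=[]
    for n,f in F.items():
        z=.06 if name=="crate_top" else .02
        m=pick(f,name,proj(f,[*c0,z])[0])
        if m is None: print(name,n,"no mask"); continue
        V.append((f,m))
    model=crate if "crate" in name else carton
    for lab,vs in (("both",V),("1",V[:1]),("2",V[1:])):
        if not vs: continue
        x=max((fit(vs,model,[*c0,y0,0.],[.01,.01,.2,.005]) for y0 in ([-.3,.2,0] if "crate" in name else [-1.2,-.4,.4,1.2])),key=lambda r:r[1])
        print(name,lab,x[0],x[1].round(3))
f=F["top"]
hsv=cv2.cvtColor(f["frame"],cv2.COLOR_RGB2HSV)
for n,f in F.items():
    hsv=cv2.cvtColor(f["frame"],cv2.COLOR_RGB2HSV)
    o=cv2.inRange(hsv,(4,170,120),(16,255,255)); k,_,st,ce=cv2.connectedComponentsWithStats(o)
    for i in range(1,k):
        if st[i,4]>15: print(n,"orange",ce[i],st[i],onplane(f,ce[i],.01)[0])
w=robot.sense(); f=robot.grab_frame("wrist")
from scipy.spatial.transform import Rotation as Ro
Rt=Ro.from_euler("xyz",w["tcp_rot"]).as_matrix(); print(Rt); print("wristcam in tool",Rt.T@(-f["R"].T@f["t"]-w["tcp_pos"]), Rt.T@f["R"].T)
print(f["intrinsics"])
E
```

```text
carton_red_mid both [0.5138 0.328  2.0396 0.0056] 0.936
carton_red_mid 1 [ 0.5132  0.3278 -1.09    0.0116] 0.944
carton_red_mid 2 [ 0.5058  0.3398  2.0393 -0.0125] 0.942
carton_blue_mid both [ 0.5898  0.0434 -0.4216  0.0028] 0.917
carton_blue_mid 1 [ 0.5929  0.0428 -0.4119 -0.0122] 0.946
carton_blue_mid 2 [ 0.5833  0.0488 -0.4357 -0.0101] 0.926
crate_top both [ 0.5567 -0.2824  0.1926  0.0017] 0.596
crate_top 1 [ 0.5571 -0.2818  0.2015  0.002 ] 0.54
crate_top 2 [ 0.553  -0.2824  0.1784 -0.0078] 0.665
top orange [400.6316 194.2632] [398 191   6   8  38] [ 0.5681 -0.379   0.01  ]
top orange [382.8649 198.6216] [380 195   7   8  37] [ 0.555 -0.32   0.01 ]
scene orange [291.8667 139.0333] [288 137   9   5  30] [0.4761 0.3979 0.01  ]
scene orange [286.8235 160.1176] [282 158  10   6  34] [0.5238 0.3024 0.01  ]
scene orange [357.0959 228.    ] [342 219  31  19  73] [0.873  0.2209 0.01  ]
scene orange [348.4521 236.7671] [335 227  30  21  73] [0.8683 0.1752 0.01  ]
scene orange [168.6588 288.0824] [163 282  12  13  85] [ 0.5469 -0.3094  0.01  ]
scene orange [296.1154 307.9487] [280 296  33  25  78] [ 0.8736 -0.1183  0.01  ]
scene orange [155.8108 306.5856] [149 300  14  14 111] [ 0.5589 -0.3701  0.01  ]
scene orange [286.7792 320.9351] [271 308  32  26  77] [ 0.8748 -0.1646  0.01  ]
[[-0.      0.3427 -0.9394]
 [ 0.0002 -0.9394 -0.3427]
 [-1.     -0.0002 -0.    ]]
wristcam in tool [-0.1976  0.0012 -0.0675] [[-0.0006 -0.245   0.9695]
 [ 1.     -0.0004  0.0005]
 [ 0.0003  0.9695  0.245 ]]
[[270.254    0.     250.0345]
 [  0.     270.254  189.2966]
 [  0.       0.       1.    ]]
```

```bash
cat > plan.py <<'E'
import sys,math
from h import *
from scipy.spatial.transform import Rotation as Ro
# usage: plan.py n x y z psi_deg
def st():
    s=robot.sense(); R=Ro.from_euler("xyz",s["tcp_rot"]).as_matrix()
    return s,s["tcp_pos"],math.atan2(R[1,1],R[0,1])
def plan(n,x,y,z,psi):
    s,p,a=st(); d=(np.radians(psi)-a+np.pi)%(2*np.pi)-np.pi
    n_=n; dp=(np.array([x,y,z])-p)/n
    print("t",round(s["clock"],2),"pos",p.round(4),"psi",round(math.degrees(a),1),"gap",round(s["finger_gap"],4),"F",s["force"].round(2),"M",s["moment"].round(3))
    dt=round(-d/n,3); rows=[]
    for i in range(n):
        c,q=math.cos(a),math.sin(a)
        rows.append([[round(float(-dp[2]*100),2),round(float(100*(c*dp[0]+q*dp[1])),2),round(float(100*(q*dp[0]-c*dp[1])),2)],dt]); a-=dt
    print(rows)
if __name__=="__main__":
    v=list(map(float,sys.argv[1:]))
    plan(int(v[0]),*v[1:]) if v else plan(1,*st()[1],0)
E
python3 plan.py 12 .55 -.28 .30 11
```

```text
t 1.65 pos [ 0.2056 -0.5637  0.1879] psi -70.0 gap 0.0876 F [-0.1  -0.15  0.38] M [ 0.004  0.021 -0.024]
[[[-0.93, -1.24, -3.51], np.float64(-0.118)], [[-0.93, -0.82, -3.63], np.float64(-0.118)], [[-0.93, -0.38, -3.7], np.float64(-0.118)], [[-0.93, 0.06, -3.72], np.float64(-0.118)], [[-0.93, 0.49, -3.69], np.float64(-0.118)], [[-0.93, 0.92, -3.6], np.float64(-0.118)], [[-0.93, 1.34, -3.47], np.float64(-0.118)], [[-0.93, 1.74, -3.29], np.float64(-0.118)], [[-0.93, 2.11, -3.06], np.float64(-0.118)], [[-0.93, 2.46, -2.79], np.float64(-0.118)], [[-0.93, 2.77, -2.48], np.float64(-0.118)], [[-0.93, 3.04, -2.14], np.float64(-0.118)]]
```

Call:
play_rows(
  rows=[
    [[-0.9, -1.2, -3.5], -0.118],
    [[-0.9, -0.8, -3.6], -0.118],
    [[-0.9, -0.4, -3.7], -0.118],
    [[-0.9, 0.1, -3.7], -0.118],
    [[-0.9, 0.5, -3.7], -0.118],
    [[-0.9, 0.9, -3.6], -0.118],
    [[-0.9, 1.3, -3.5], -0.118],
    [[-0.9, 1.7, -3.3], -0.118],
    [[-0.9, 2.1, -3.1], -0.118],
    [[-0.9, 2.5, -2.8], -0.118],
    [[-0.9, 2.8, -2.5], -0.118],
    [[-0.9, 3.0, -2.1], -0.118],
  ],
  gripper=8.7,
  force=30,
)

```text
clock: 2.85
tcp_pos: [0.5508, -0.2785, 0.2964]
tcp_rot: [1.201, 1.571, -0.17]
force: [-0.1, -0.3, -0.3]
finger_gap: 0.0872
```

```bash
python3 - <<'E'
from h import *
np.set_printoptions(precision=4,suppress=True)
f=robot.grab_frame("wrist"); import pickle; pickle.dump({k:np.array(f[k]) for k in("frame","intrinsics","dist","R","t")},open("w1.pkl","wb"))
for t in("crate_top","pad_1_top"):
    for r in robot.mark_of(f,t): print(t,round(r["p"],2),world(f,r["location"]))
im=f["frame"][:,:,::-1].copy()
im=cv2.resize(im,None,fx=1.5,fy=1.5)
for z,col in((.085,(0,255,0)),(0.01,(255,0,0))):
    c,s=np.cos(.1926),np.sin(.1926)
    P=[[.5567+c*a-s*b,-.2835+s*a+c*b,z] for a,b in((-.033,-.123),(.033,-.123),(.033,.123),(-.033,.123))]
    cv2.polylines(im,[((proj(f,P)+.5)*1.5).astype(np.int32)],True,col,1)
cv2.imwrite("pics/w1.png",im)
E
python3 plan.py
```

```text
pad_1_top 0.7 [ 0.5746 -0.3735  0.0105]
t 3.0 pos [ 0.5514 -0.2785  0.2964] psi 11.3 gap 0.0871 F [-0.68  0.66 -1.33] M [-0.001 -0.071  0.02 ]
[[[-0.0, 0.0, 0.0], np.float64(0.198)]]
```

View pics/w1.png

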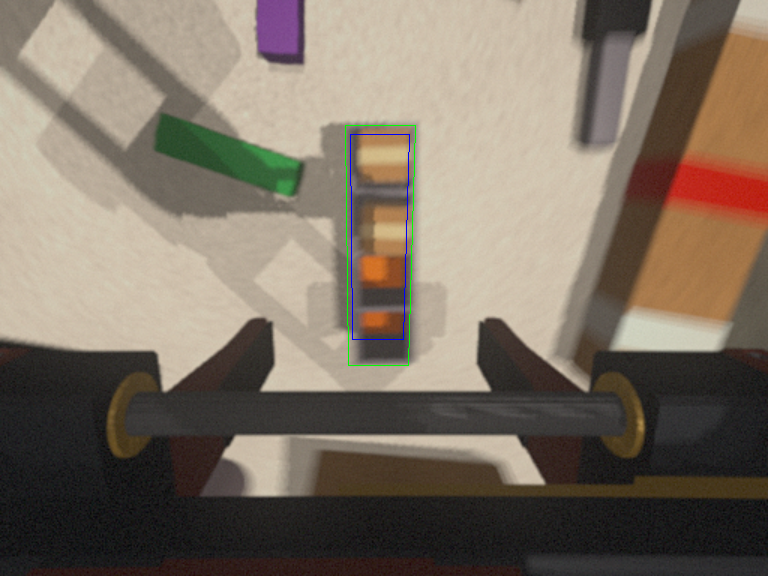

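w1 shows the fitted crate rim (green) lying on the real rim, columns 345–415 and rows 124–365. The orange pads are at (375,268) and (376,320), so the crate pose is confirmed. On to blue.

```bash
python3 plan.py 12 .59 .043 .16 65.8
```

```text
t 3.0 pos [ 0.5514 -0.2785  0.2964] psi 11.3 gap 0.0871 F [-0.68  0.66 -1.33] M [-0.001 -0.071  0.02 ]
[[[1.14, 0.84, -2.56], np.float64(-0.079)], [[1.14, 1.04, -2.49], np.float64(-0.079)], [[1.14, 1.23, -2.4], np.float64(-0.079)], [[1.14, 1.42, -2.29], np.float64(-0.079)], [[1.14, 1.6, -2.17], np.float64(-0.079)], [[1.14, 1.76, -2.04], np.float64(-0.079)], [[1.14, 1.92, -1.9], np.float64(-0.079)], [[1.14, 2.06, -1.74], np.float64(-0.079)], [[1.14, 2.19, -1.57], np.float64(-0.079)], [[1.14, 2.31, -1.39], np.float64(-0.079)], [[1.14, 2.41, -1.21], np.float64(-0.079)], [[1.14, 2.5, -1.01], np.float64(-0.079)]]
```

Call:
play_rows(
  rows=[
    [[0, 0.8, -2.6], -0.079],
    [[0, 1.0, -2.5], -0.079],
    [[0.5, 1.2, -2.4], -0.079],
    [[1.1, 1.4, -2.3], -0.079],
    [[1.5, 1.6, -2.2], -0.079],
    [[1.5, 1.8, -2.0], -0.079],
    [[1.5, 1.9, -1.9], -0.079],
    [[1.5, 2.1, -1.7], -0.079],
    [[1.5, 2.2, -1.6], -0.079],
    [[1.5, 2.3, -1.4], -0.079],
    [[1.5, 2.4, -1.2], -0.079],
    [[1.5, 2.5, -1.0], -0.079],
  ],
)

```text
clock: 4.2
tcp_pos: [0.5877, 0.0414, 0.1591]
tcp_rot: [-2.137, 1.57, -2.564]
force: [-1.1, -0.6, 0.0]
finger_gap: 0.0871
```

```bash
cat > wv.py <<'E'
import sys
from fit import *
name,x,y,yaw,out=sys.argv[1],*map(float,sys.argv[2:5]),sys.argv[5]
f=robot.grab_frame("wrist")
for r in robot.mark_of(f,name): print("mark",round(r["p"],2),world(f,r["location"]))
m=pick(f,name,proj(f,[x,y,.03])[0])
im=cv2.resize(f["frame"][:,:,::-1],None,fx=1.5,fy=1.5)
X=[x,y,yaw]
if m is None: print("no mask",[(r["p"],np.argwhere(r["mask"]).mean(0)) for r in robot.silhouettes(f,name)])
else:
    X,i=fit([(f,m)],lambda p:[boxpts(p[0],p[1],p[2],0,.15,.04,.04)],[x,y,yaw],[.006,.006,.08]); print(X,i,np.degrees(X[2]))
for z in(0,.04):
    P=boxpts(X[0],X[1],X[2],z,.15,.04,0)[[0,2,6,4]]
    cv2.polylines(im,[((proj(f,P)+.5)*1.5).astype(np.int32)],True,(0,255,0),1)
cv2.imwrite(out,im)
E
python3 wv.py carton_blue_mid .59 .0434 -.4216 pics/w2.png; python3 plan.py
```

```text
mark 0.84 [ 0.4056 -0.0394  0.0267]
mark 0.83 [0.5923 0.044  0.0168]
[ 0.5915  0.0425 -0.4251] 0.9666009145521385 -24.35624827237586
t 4.35 pos [0.5869 0.0417 0.1587] psi 65.5 gap 0.0869 F [0.14 0.13 0.65] M [-0.011 -0.132 -0.016]
[[[-0.0, 0.0, 0.0], np.float64(1.143)]]
```

View pics/w2.png

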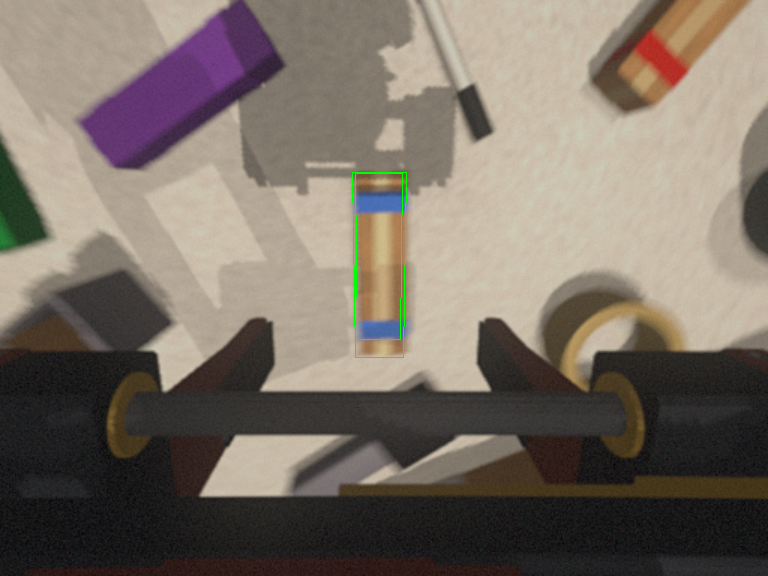

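w2 shows the box fit on the blue-taped carton, which spans (355–405, 172–357) between the open fingers. The purple block and the pen are well clear. Descending to grip.

Call:
play_rows(
  rows=[
    [[4, 0.15, 0.3], 0],
    [[4, 0.1, 0.1], 0],
    [[3.5, 0, 0], 0],
    [[2, 0, 0], 0],
    [[1.3, 0, 0], 0],
    [[0.7, 0, 0], 0],
  ],
)

```text
clock: 4.95
tcp_pos: [0.593, 0.0409, 0.0045]
tcp_rot: [-2.164, 1.57, -2.594]
force: [0.7, -0.6, 0.2]
finger_gap: 0.0867
```

Call:
play_rows(
  rows=[
    [[0, 0, 0], 0],
    [[0, 0, 0], 0],
    [[0, 0, 0], 0],
    [[0, 0, 0], 0],
    [[0, 0, 0], 0],
    [[0, 0, 0], 0],
  ],
  gripper=3.5,
  force=35,
)

```text
clock: 5.55
tcp_pos: [0.5933, 0.0425, 0.0053]
tcp_rot: [0.539, 1.57, 0.112]
force: [0.6, -0.5, -0.4]
finger_gap: 0.0426
```

```bash
cat > m.py <<'E'
from plan import *
M=[];Fs=[]
for i in range(8):
    robot.grab_frame("top"); s=robot.sense(); M.append(s["moment"]);Fs.append(s["force"])
s,p,a=st(); M=np.mean(M,0); Fm=np.mean(Fs,0)
print("t",s["clock"],"pos",p.round(4),"psi",round(math.degrees(a),1),"gap",round(s["finger_gap"],4),"F",Fm.round(2),"M",M.round(3),"std",np.std(Fs,0).round(2))
E
python3 m.py
```

```text
t 5.95 pos [0.5933 0.0424 0.0057] psi 65.5 gap 0.0352 F [-1.12  0.39  6.68] M [0.042 0.094 0.008] std [0.87 0.34 2.21]
```

Call:
play_rows(
  rows=[
    [[0, 0, 0], 0],
    [[0, 0, 0], 0],
    [[0, 0, 0], 0],
  ],
  gripper=2.5,
)

```text
clock: 6.25
tcp_pos: [0.5937, 0.0423, 0.0057]
tcp_rot: [0.365, 1.57, -0.063]
force: [-1.1, -0.7, 5.5]
finger_gap: 0.025
```

```bash
python3 m.py; python3 - <<'E'
from h import *
f=robot.grab_frame("wrist"); cv2.imwrite("pics/w3.png",f["frame"][:,:,::-1])
E
```

```text
t 6.65 pos [0.5937 0.0423 0.0057] psi 65.5 gap 0.0251 F [-0.36 -0.57  5.35] M [-0.049 -0.012 -0.009] std [0.22 0.34 0.53]
```

View pics/w3.png

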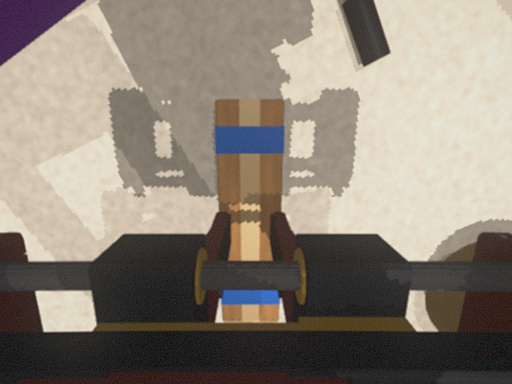

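w3 shows the finger tips overlapping the carton's edges (232–272 against 217–283), with the gap reading 25 mm on a 40 mm carton. That can't be a side grip, so I'll check with the outside cameras.

```bash
python3 - <<'E'
from fit import *
f=robot.grab_frame("wrist"); print("cam",-f["R"].T@f["t"],robot.sense()["tcp_pos"],robot.sense()["finger_gap"])
print(proj(f,boxpts(.5915,.0425,-.4251,0.04,.15,.04,0)[[0,2,6,4]]))
s=robot.grab_frame("scene"); a=s["frame"][150:270,190:330,::-1]
t=robot.grab_frame("top"); b=t["frame"][140:250,210:330,::-1]
a=cv2.resize(a,(560,480),interpolation=cv2.INTER_CUBIC);b=cv2.resize(b,(240,220),interpolation=cv2.INTER_CUBIC)
o=np.zeros((480,800,3),np.uint8);o[:,:560]=a;o[:220,560:]=b;cv2.imwrite("pics/v3.png",o)
E
```

```text
cam [0.5344 0.0692 0.2032] [0.5937 0.0423 0.0057] 0.02497441318620246
[[213.8311  99.0864]
 [283.5978  98.8789]
 [277.8097 321.4076]
 [221.3311 321.5406]]
```

View pics/v3.png

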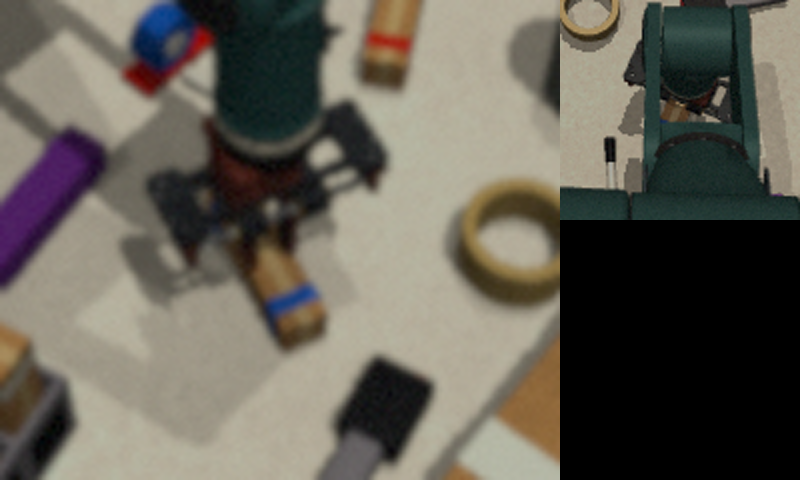

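v3: the carton lies where it was fitted, between the fingers. I'll test the grip with a small lift.

Call:
play_rows(
  rows=[
    [[-1, 0, 0], 0],
    [[-1, 0, 0], 0],
    [[-1, 0, 0], 0],
    [[-1, 0, 0], 0],
    [[0, 0, 0], 0],
    [[0, 0, 0], 0],
  ],
)

```text
clock: 7.45
tcp_pos: [0.5933, 0.0424, 0.0455]
tcp_rot: [0.506, 1.57, 0.078]
force: [0.4, 0.1, 0.2]
finger_gap: 0.0251
```

```bash
python3 m.py; python3 - <<'E'
from h import *
f=robot.grab_frame("wrist"); 
o=np.hstack([f["frame"],robot.grab_frame("scene")["frame"][150:270,190:330].repeat(3,0)[:360].repeat(2,1)[:,:280] if 0 else cv2.resize(robot.grab_frame("scene")["frame"][150:270,190:330],(288,384))])
cv2.imwrite("pics/w4.png",o[:,:,::-1])
E
```

```text
t 7.85 pos [0.5928 0.0424 0.0447] psi 65.5 gap 0.025 F [-0.12 -0.07 -0.07] M [ 0.029 -0.151 -0.003] std [0.31 0.45 0.33]
```

View pics/w4.png

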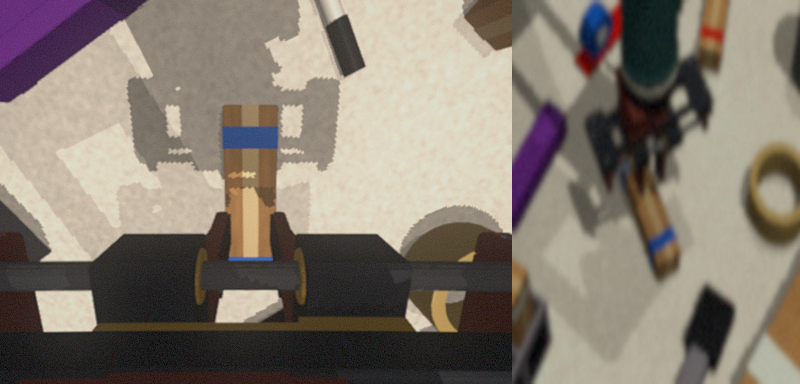

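w4: the carton was left lying, so the tips were on top of it rather than beside it. The tip spacing in the pictures (about 138 px for 87 mm, about 44 px for 25 mm) suggests the real tips sit some 40 mm short of the reported TCP. I'll test that by projecting points into the scene view.

```bash
python3 - <<'E'
from plan import *
s,p,a=st(); u=np.array([math.cos(a),math.sin(a),0]); g=s["finger_gap"]
f=robot.grab_frame("scene"); w=robot.grab_frame("wrist")
x0,y0,k=225,160,10
im=cv2.resize(f["frame"][y0:y0+55,x0:x0+60,::-1],(480,440),interpolation=cv2.INTER_CUBIC);k=8
iw=cv2.resize(w["frame"][180:290,180:320,::-1],(320,251));
for dz,c in((0,(0,0,255)),(.04,(0,255,0))):
    for sg in(-1,1):
        X=p+[0,0,dz]+sg*u*g/2
        cv2.circle(im,tuple(((proj(f,X)[0]+.5-[x0,y0])*k).astype(int)),4,c,-1)
        cv2.circle(iw,tuple(((proj(w,X)[0]+.5-[180,180])*320/140).astype(int)),3,c,-1)
o=np.zeros((440,800,3),np.uint8);o[:,:480]=im;o[:251,480:]=iw;cv2.imwrite("pics/v4.png",o)
E
```

```text
(no output)
```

View pics/v4.png

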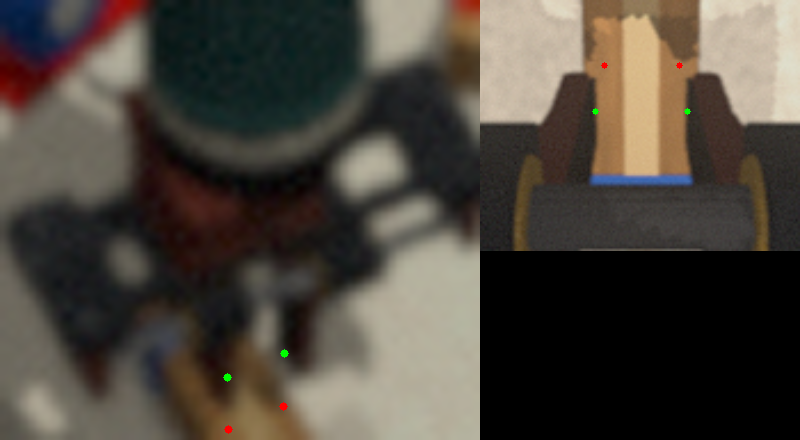

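v4: in both views the real tips sit at the green points, 35–40 mm above the reported TCP (red). The fingers are about 36 mm shorter than the reported frame says, so I'll offset every height by that amount, reopen, and descend in small steps while watching the force.

Call:
play_rows(
  rows=[
    [[0, 0, 0], 0],
    [[0, 0, 0], 0],
    [[0, 0, 0], 0],
    [[0, 0, 0], 0],
    [[0, 0, 0], 0],
    [[0, 0, 0], 0],
    [[1, 0, -0.1], 0],
    [[2, 0, 0], 0],
    [[1.5, 0, 0], 0],
    [[1, 0, 0], 0],
    [[0, 0, 0], 0],
  ],
  gripper=8.7,
)

```text
clock: 9.15
tcp_pos: [0.5906, 0.0429, -0.0118]
tcp_rot: [-2.786, 1.568, 3.069]
force: [-0.3, -0.4, 0.7]
finger_gap: 0.0868
```

Call:
play_rows(
  rows=[
    [[0.5, 0, 0], 0],
    [[0.3, 0, 0], 0],
    [[0, 0, 0], 0],
  ],
)

```text
clock: 9.45
tcp_pos: [0.5922, 0.0428, -0.018]
tcp_rot: [0.79, 1.571, 0.362]
force: [-0.2, -0.0, -0.4]
finger_gap: 0.0869
```

Call:
play_rows(
  rows=[
    [[0.4, 0, 0], 0],
    [[0.4, 0, 0], 0],
    [[0.2, 0, 0], 0],
    [[0, 0, 0], 0],
  ],
)

```text
clock: 9.85
tcp_pos: [0.5918, 0.0428, -0.0284]
tcp_rot: [-2.917, 1.57, 2.939]
force: [-0.6, -0.5, -0.0]
finger_gap: 0.0871
```

Call:
play_rows(
  rows=[
    [[0.2, 0, 0], 0],
    [[0, 0, 0], 0],
  ],
)

```text
clock: 10.05
tcp_pos: [0.592, 0.0428, -0.0302]
tcp_rot: [-3.01, 1.571, 2.846]
force: [-0.5, 0.1, 0.4]
finger_gap: 0.087
```

Call:
play_rows(
  rows=[
    [[0.2, 0, 0], 0],
    [[0, 0, 0], 0],
  ],
)

```text
clock: 10.25
tcp_pos: [0.592, 0.0428, -0.0322]
tcp_rot: [-3.122, 1.571, 2.734]
force: [-1.0, 0.2, 0.1]
finger_gap: 0.0871
```

Call:
play_rows(
  rows=[
    [[0, 0, 0], 0],
    [[0, 0, 0], 0],
    [[0, 0, 0], 0],
    [[0, 0, 0], 0],
    [[0, 0, 0], 0],
    [[0, 0, 0], 0],
    [[0, 0, 0], 0],
    [[0, 0, 0], 0],
    [[0, 0, 0], 0],
  ],
  gripper=2.5,
  force=30,
)

```text
clock: 11.15
tcp_pos: [0.5922, 0.0428, -0.032]
tcp_rot: [1.442, 1.571, 1.015]
force: [-0.0, 0.3, 0.5]
finger_gap: 0.0399
```

```bash
python3 m.py
```

```text
t 11.55 pos [ 0.5922  0.0428 -0.032 ] psi 65.5 gap 0.0397 F [ 0.07 -0.24  0.29] M [ 0.019 -0.105  0.011] std [0.47 0.66 0.43]
```

Gripped at 39.7 mm. Lifting level to feel the moment.

Call:
play_rows(
  rows=[
    [[-0.7, 0, 0], 0],
    [[-1.3, 0, 0], 0],
    [[-1.5, 0, 0], 0],
    [[-1, 0, 0], 0],
    [[-0.5, 0, 0], 0],
    [[0, 0, 0], 0],
    [[0, 0, 0], 0],
    [[0, 0, 0], 0],
  ],
)

```text
clock: 12.35
tcp_pos: [0.5915, 0.0428, 0.0174]
tcp_rot: [-2.843, 1.57, 3.013]
force: [0.0, -0.3, -3.3]
finger_gap: 0.0399
```

```bash
python3 m.py
```

```text
t 12.75 pos [0.5921 0.0428 0.0178] psi 65.5 gap 0.0399 F [ 0.   -0.08 -3.1 ] M [ 0.045 -0.09  -0.008] std [0.46 0.4  0.57]
```

```bash
cat > m2.py <<'E'
from plan import *
M=[];T=[];P=[]
for i in range(16):
    robot.grab_frame("top"); s=robot.sense(); M.append(s["moment"]);T.append(s["joint_torque"]);P.append(s["tcp_pos"])
M=np.array(M); print(M.mean(0).round(3),M.std(0).round(3),np.mean(T,0).round(3),np.std(T,0).round(3))
a=st()[2]; z=np.array([math.sin(a),-math.cos(a),0]); n=np.cross(z,[0,0,-1]) # moment dir if heavy towards +tool z
print("along heavy(+toolz):",(M@n).mean().round(3),(M@n).std().round(3), np.round(M@n,2), "t",s["clock"])
E
python3 m2.py; python3 - <<'E'
import sys; sys.path.insert(0,".")
from h import *
f=robot.grab_frame("wrist"); g=robot.grab_frame("scene")
cv2.imwrite("pics/w5.png",np.hstack([f["frame"],cv2.resize(g["frame"][150:270,190:330],(288,384))])[:,:,::-1])
E
```

```text
[ 0.064 -0.067  0.007] [0.034 0.024 0.031] [ 0.0000e+00 -5.7259e+01 -2.0257e+01 -1.5000e-02 -6.0000e-03 -0.0000e+00] [0.001 0.018 0.008 0.    0.001 0.   ]
along heavy(+toolz): -0.034 0.021 [ 0.01 -0.02 -0.03 -0.03 -0.06 -0.04 -0.03 -0.09 -0.05 -0.04 -0.02 -0.06
 -0.03 -0.05 -0.02 -0.01] t 13.55
```

View pics/w5.png

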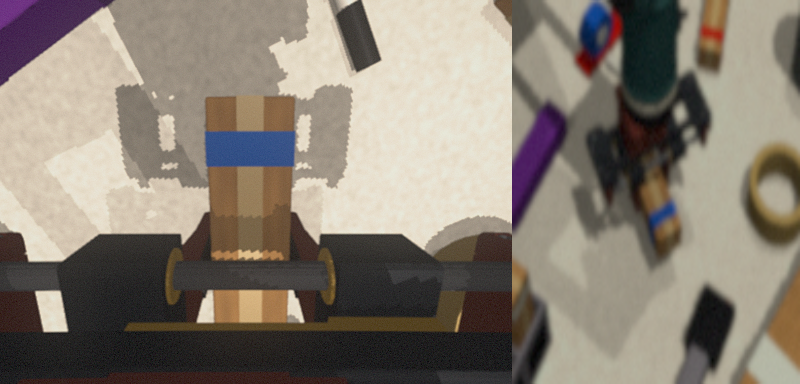

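w5: the carton is held level across the fingers, weighing about 3.1 N. The moment along the carton moved towards the far end. I'll set it down, open, and take an unloaded baseline at the same spot.

Call:
play_rows(
  rows=[
    [[1.5, 0, 0], 0],
    [[1.5, 0, 0], 0],
    [[1, 0, 0], 0],
    [[0.6, 0, 0], 0],
    [[0.3, 0, 0], 0],
    [[0, 0, 0], 0],
  ],
)

```text
clock: 14.25
tcp_pos: [0.5921, 0.0428, -0.0312]
tcp_rot: [-3.009, 1.57, 2.846]
force: [-0.2, -0.4, -4.5]
finger_gap: 0.0398
```

Call:
play_rows(
  rows=[
    [[0, 0, 0], 0],
    [[0, 0, 0], 0],
    [[0, 0, 0], 0],
    [[0, 0, 0], 0],
  ],
  gripper=6.5,
)

```text
clock: 14.65
tcp_pos: [0.5927, 0.0428, -0.0305]
tcp_rot: [0.484, 1.57, 0.056]
force: [-0.3, 0.1, -0.4]
finger_gap: 0.0643
```

```bash
python3 m2.py; python3 wv.py carton_blue_mid .592 .0428 -.4251 pics/w6.png; python3 plan.py
```

```text
[ 0.03  -0.141  0.002] [0.028 0.032 0.029] [ 0.0000e+00 -5.6963e+01 -1.6774e+01  1.0000e-02  7.2000e-02 -0.0000e+00] [0.001 0.027 0.024 0.    0.003 0.   ]
along heavy(+toolz): -0.116 0.024 [-0.08 -0.1  -0.11 -0.1  -0.11 -0.11 -0.15 -0.09 -0.12 -0.16 -0.14 -0.11
 -0.16 -0.12 -0.11 -0.08] t 15.45
mark 0.96 [0.5911 0.0409 0.0193]
no mask [(0.59, array([195.0086, 249.9517]))]
t 15.65 pos [ 0.5922  0.0428 -0.031 ] psi 65.5 gap 0.0654 F [ 0.1  -0.01  0.03] M [-0.023 -0.129 -0.021]
[[[-0.0, 0.0, 0.0], np.float64(1.143)]]
```

The moment shift is +0.082 ± 0.01 N·m (expected about 0.09), so the heavy end is the far one (+tool z) and the light end is nearest the base. Sliding 52 mm towards the light end, pinching at 5 N and raising.

Call:
play_rows(
  rows=[
    [[0.1, 0, -2], 0],
    [[0.1, 0, -2], 0],
    [[0, 0, -1.2], 0],
    [[0, 0, 0], 0],
  ],
)

```text
clock: 16.05
tcp_pos: [0.5427, 0.0649, -0.0332]
tcp_rot: [-2.792, 1.568, 3.064]
force: [-0.8, 0.1, 0.4]
finger_gap: 0.065
```

Call:
play_rows(
  rows=[
    [[0, 0, 0], 0],
    [[0, 0, 0], 0],
    [[0, 0, 0], 0],
    [[0, 0, 0], 0],
    [[0, 0, 0], 0],
    [[0, 0, 0], 0],
    [[0, 0, 0], 0],
  ],
  gripper=2.5,
  force=5,
)

```text
clock: 16.75
tcp_pos: [0.5454, 0.0642, -0.0329]
tcp_rot: [0.446, 1.57, 0.019]
force: [1.5, -0.3, -0.4]
finger_gap: 0.0401
```

Call:
play_rows(
  rows=[
    [[-1, 0, 0], 0],
    [[-1.5, 0, 0], 0],
    [[-1.5, 0, 0.2], 0],
    [[-1.5, 0, 0.3], 0],
    [[-1.5, 0, 0.5], 0],
    [[-1.5, 0, 0.8], 0],
    [[-1.5, 0, 1], 0],
    [[-1.5, 0, 1], 0],
    [[-1.5, 0, 1], 0],
    [[-1.5, 0, 0.5], 0],
    [[-1.5, 0, 0], 0],
    [[-1, 0, 0], 0],
  ],
)

```text
clock: 17.95
tcp_pos: [0.5924, 0.0424, 0.138]
tcp_rot: [-3.13, 1.57, 2.725]
force: [-0.7, -0.3, -3.5]
finger_gap: 0.0402
```

Call:
play_rows(
  rows=[
    [[-1.5, 0, 0], 0],
    [[-1.5, 0, 0], 0],
    [[-1.5, 0, 0], 0],
    [[-1, 0, 0], 0],
    [[0, 0, 0], 0],
    [[0, 0, 0], 0],
  ],
)

```text
clock: 18.55
tcp_pos: [0.5925, 0.0424, 0.1916]
tcp_rot: [-2.957, 1.57, 2.898]
force: [-0.7, 0.3, -3.0]
finger_gap: 0.0401
```

```bash
cat > v.py <<'E'
import sys
from plan import *
s,p,a=st(); print("t",s["clock"],p.round(4),round(math.degrees(a),1),"gap",s["finger_gap"],"F",s["force"].round(1))
f=robot.grab_frame("wrist"); g=robot.grab_frame("scene")
q=proj(g,p)[0].astype(int); x0=max(0,min(512-150,q[0]-75)); y0=max(0,min(384-200,q[1]-90))
cv2.imwrite(sys.argv[1],np.hstack([f["frame"],cv2.resize(g["frame"][y0:y0+200,x0:x0+150],(288,384),interpolation=cv2.INTER_CUBIC)])[:,:,::-1])
E
python3 v.py pics/w7.png
```

```text
t 18.55 [0.5925 0.0424 0.1916] 65.5 gap 0.040146038674734354 F [-0.7  0.3 -3. ]
```

View pics/w7.png

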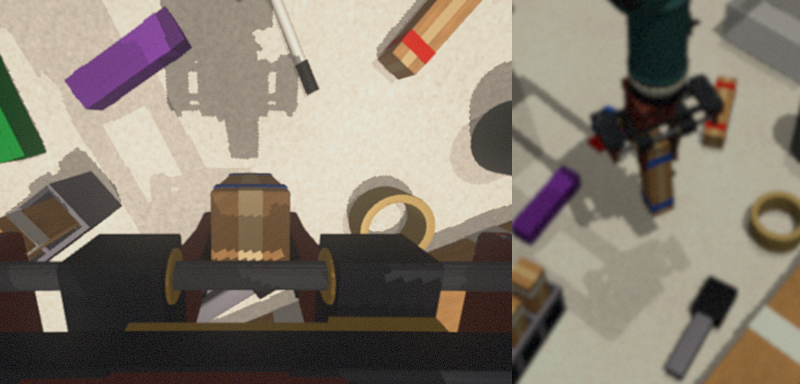

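w7: the carton hangs from the fingers heavy end down (row band 172–260 in the wrist view), but may not be fully vertical. I'll fit its lean numerically.

```bash
cat > lean.py <<'E'
import sys
from fit import *
from plan import st
import math
def hang(p,a,th,e,s,dz=.055):
    G=np.array(p)+[0,0,dz]; u=np.array([math.cos(a),math.sin(a),0]); z=np.array([math.sin(a),-math.cos(a),0])*SG; d=np.array([0,0,-1.])
    h=d*math.cos(th)+z*math.sin(th); n=d*math.sin(th)-z*math.cos(th)
    return np.array([G+h*L+n*(W+s)+u*U for L in(-e,.15-e) for W in(-.02,.02) for U in(-.02,.02)])
def run(name,sg):
    global SG; SG=sg
    s_,p,a=st(); print("t",s_["clock"],p.round(4),round(math.degrees(a),1),"gap",round(s_["finger_gap"],4),"F",s_["force"].round(1))
    V=[]
    for cam in("scene","wrist"):
        f=robot.grab_frame(cam); c=proj(f,hang(p,a,0,.023,0)).mean(0); b=None
        for r in robot.silhouettes(f,name):
            ys,xs=np.nonzero(r["mask"])
            if len(xs) and np.hypot(xs.mean()-c[0],ys.mean()-c[1])<45: b=r["mask"]; print(cam,round(r["p"],2),len(xs),xs.min(),xs.max(),ys.min(),ys.max()); break
        if b is not None: V.append((f,b))
    for lab,vs in (("both",V),("first",V[:1]),("last",V[-1:])):
        R=[]
        for t0 in(-.3,.1,.5,.9):
            R.append(fit(vs,lambda q:[hang(p,a,q[0],q[1],0)],[t0,.023],[.2,.01]))
        x,i=max(R,key=lambda r:r[1]); print(lab,"lean deg",round(math.degrees(x[0]),1),"e",x[1].round(4),"iou",round(i,3))
if __name__=="__main__": run(sys.argv[1],float(sys.argv[2]))
E
python3 lean.py carton_blue_mid 1
```

```text
t 18.65 [0.5921 0.0424 0.191 ] 65.5 gap 0.0399 F [-0.6  0.2 -3.4]
scene 0.55 563 248 265 161 206
wrist 0.85 6588 211 290 173 260
both lean deg -0.3 e 0.0029 iou 0.75
first lean deg -1.0 e 0.0112 iou 0.764
last lean deg 4.3 e -0.0141 iou 0.804
```

```bash
python3 - <<'E'
from lean import *
import lean; lean.SG=1
s,p,a=st(); w=robot.grab_frame("wrist"); g=robot.grab_frame("scene")
for th in(-5,0,5,34):
  for e in (.023,):
    P=hang(p,a,math.radians(th),e,0); print(th,e,"wrist",proj(w,P).round().astype(int).tolist(),"scene",proj(g,P[4:]).round().astype(int).tolist())
# wrist column profile & scene crop color rows
f=w["frame"]; print("wrist col250 rows165-262",[tuple(f[r,250]) and f[r,250].tolist() for r in range(166,262,4)])
E
```

```text
-5 0.023 wrist [[211, 295], [289, 295], [207, 225], [293, 225], [231, 194], [270, 194], [230, 156], [270, 156]] scene [[252, 204], [264, 199], [246, 194], [258, 189]]
0 0.023 wrist [[211, 294], [290, 294], [208, 219], [293, 219], [231, 205], [269, 205], [230, 167], [270, 167]] scene [[253, 206], [265, 202], [248, 197], [259, 192]]
5 0.023 wrist [[210, 293], [291, 293], [208, 214], [292, 214], [231, 216], [269, 216], [231, 178], [270, 178]] scene [[255, 209], [267, 204], [249, 200], [261, 195]]
34 0.023 wrist [[207, 273], [293, 273], [211, 192], [289, 192], [230, 281], [271, 281], [231, 240], [270, 240]] scene [[264, 218], [276, 213], [258, 213], [270, 208]]
wrist col250 rows165-262 [[225, 215, 191], [218, 202, 183], [76, 68, 66], [103, 87, 69], [99, 84, 63], [70, 70, 84], [128, 109, 82], [163, 138, 103], [159, 134, 104], [156, 134, 97], [156, 134, 97], [159, 132, 100], [134, 115, 85], [126, 105, 78], [125, 105, 75], [124, 104, 75], [120, 97, 75], [122, 102, 73], [121, 99, 73], [121, 99, 72], [119, 99, 73], [211, 178, 131], [219, 190, 142], [208, 173, 131]]
```

The scene-view outline matches a vertical hang (within about ±3°), which is well inside the cell clearance. I'll firm the grip, rise and carry it to the -30 mm cell.

```bash
python3 plan.py 14 .562 -.311 .255 11.04
```

```text
t 18.95 pos [0.5928 0.0424 0.1916] psi 65.5 gap 0.0404 F [-0.27  0.88 -2.96] M [ 0.036 -0.137  0.064]
[[[-0.45, -2.39, 0.85], np.float64(0.068)], [[-0.45, -2.32, 1.01], np.float64(0.068)], [[-0.45, -2.25, 1.16], np.float64(0.068)], [[-0.45, -2.17, 1.31], np.float64(0.068)], [[-0.45, -2.07, 1.46], np.float64(0.068)], [[-0.45, -1.97, 1.59], np.float64(0.068)], [[-0.45, -1.86, 1.72], np.float64(0.068)], [[-0.45, -1.73, 1.85], np.float64(0.068)], [[-0.45, -1.61, 1.96], np.float64(0.068)], [[-0.45, -1.47, 2.06], np.float64(0.068)], [[-0.45, -1.32, 2.16], np.float64(0.068)], [[-0.45, -1.17, 2.24], np.float64(0.068)], [[-0.45, -1.02, 2.32], np.float64(0.068)], [[-0.45, -0.86, 2.38], np.float64(0.068)]]
```

Call:
play_rows(
  rows=[
    [[-1, 0, 0], 0],
    [[-1, 0, 0], 0],
    [[-0.9, -2.4, 0.85], 0.068],
    [[-0.9, -2.3, 1.0], 0.068],
    [[-0.9, -2.25, 1.15], 0.068],
    [[-0.9, -2.2, 1.3], 0.068],
    [[-0.8, -2.1, 1.45], 0.068],
    [[0, -2.0, 1.6], 0.068],
    [[0, -1.85, 1.7], 0.068],
    [[0, -1.7, 1.85], 0.068],
  ],
  force=25,
)

```text
clock: 19.95
tcp_pos: [0.5751, -0.1608, 0.2574]
tcp_rot: [0.658, 1.569, -0.317]
force: [-0.2, -0.2, -3.1]
finger_gap: 0.0397
```

Call:
play_rows(
  rows=[
    [[0, -1.6, 1.95], 0.068],
    [[0, -1.5, 2.05], 0.068],
    [[0, -1.3, 2.15], 0.068],
    [[0, -1.2, 2.25], 0.068],
    [[0, -1.0, 2.3], 0.068],
    [[0, -0.85, 2.4], 0.068],
    [[0, 0, 0], 0],
    [[0, 0, 0], 0],
  ],
)

```text
clock: 20.75
tcp_pos: [0.5616, -0.3112, 0.2567]
tcp_rot: [1.518, 1.57, 0.138]
force: [-0.5, 0.1, -3.1]
finger_gap: 0.0399
```

```bash
python3 lean.py carton_blue_mid 1; python3 plan.py 1 .562 -.311 .255 11.04; python3 - <<'E'
from lean import *
import lean; lean.SG=1
s,p,a=st(); g=robot.grab_frame("scene"); w=robot.grab_frame("wrist")
im=cv2.resize(g["frame"][190:330,110:250,::-1],(480,480),interpolation=cv2.INTER_CUBIC);k=480/140
for th,c in((0,(0,255,0)),(5,(0,0,255))):
    for i in(4,5,6,7):
        cv2.circle(im,tuple(((proj(g,hang(p,a,math.radians(th),.023,0)[i])[0]+.5-[110,190])*k).astype(int)),2,c,-1)
o=np.hstack([im,cv2.resize(w["frame"][120:300,190:310,::-1],(320,480))]);cv2.imwrite("pics/v8.png",o)
E
```

```text
t 20.75 [ 0.5616 -0.3112  0.2567] 10.9 gap 0.0399 F [-0.5  0.1 -3.1]
scene 0.79 448 142 168 251 279
wrist 0.7 6565 210 290 172 261
both lean deg 2.3 e -0.0165 iou 0.63
first lean deg 1.8 e -0.0419 iou 0.491
last lean deg 3.5 e -0.0175 iou 0.788
t 20.95 pos [ 0.5616 -0.3098  0.2563] psi 11.0 gap 0.0399 F [-0.    0.05 -3.34] M [ 0.024 -0.095 -0.083]
[[[0.13, 0.02, 0.12], np.float64(-0.0)]]
```

View pics/v8.png

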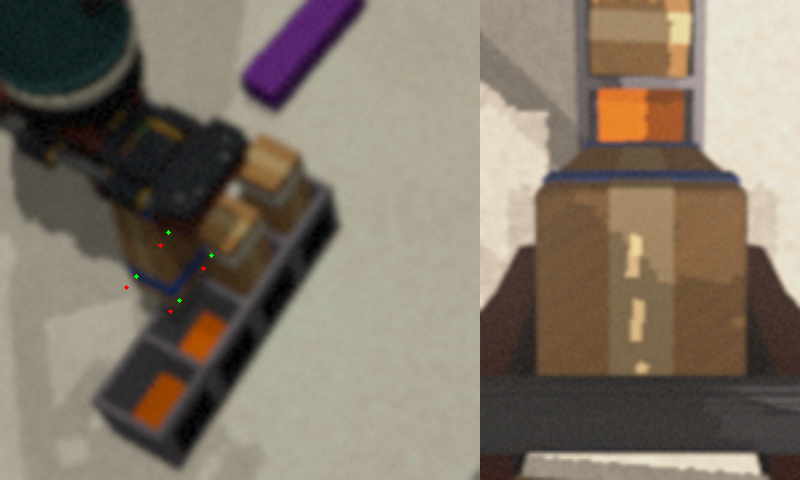

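v8: the carton hangs above the free cell next to the stored cartons, slightly leaning (bottom towards crate -y). I'll fit the lean using only the unoccluded rows.

```bash
cat > lean2.py <<'E'
from lean import *
import lean,sys
from scipy.optimize import least_squares
lean.SG=float(sys.argv[2])
s,p,a=st(); w=robot.grab_frame("wrist")
m=[r["mask"] for r in robot.silhouettes(w,sys.argv[1]) if r["mask"][200:255,230:270].mean()>.5][0].copy(); m[256:]=0
print([(r,np.nonzero(m[r])[0][[0,-1]].tolist()) for r in range(160,256,1 if 0 else 4) if m[r].any()], np.nonzero(m.any(1))[0][0])
S=lean.S if hasattr(lean,"S") else 4
M=cv2.resize(m.astype(np.uint8),None,fx=4,fy=4,interpolation=cv2.INTER_NEAREST)
def cost(q):
    h=hullmask(w,[hang(p,a,q[0],q[1],q[2])]); h[256*4:]=0
    return 1-(h&M).sum()/(h|M).sum()
best=min((minimize(cost,[t,.023,0],method="Nelder-Mead",options=dict(initial_simplex=[[t,.023,0],[t+.1,.023,0],[t,.04,0],[t,.023,.005]])) for t in(-.1,.05,.2,.5)),key=lambda r:r.fun)
x=best.x; print("lean",math.degrees(x[0]),"e",x[1],"s",x[2],"iou",1-best.fun)
P=hang(p,a,*x); b=P[4:].mean(0); print("bottom centre rel TCP",(b-p).round(4),"abs",b.round(4),"corners z",P[4:,2].round(4))
E
python3 lean2.py carton_blue_mid 1
```

```text
[(176, [228, 273]), (180, [224, 277]), (184, [217, 284]), (188, [214, 287]), (192, [211, 290]), (196, [211, 290]), (200, [211, 290]), (204, [211, 290]), (208, [212, 290]), (212, [211, 290]), (216, [211, 290]), (220, [211, 290]), (224, [210, 290]), (228, [210, 290]), (232, [211, 289]), (236, [211, 289]), (240, [211, 289]), (244, [211, 289]), (248, [211, 289]), (252, [211, 289])] 173
lean 7.269973854256053 e 0.011351634539563433 s 0.009940533829296536 iou 0.9380395639090326
bottom centre rel TCP [ 0.0015 -0.0075 -0.0838] abs [ 0.5631 -0.3175  0.1724] corners z [0.1749 0.1749 0.1699 0.1699]
```

The lean is about 7°: the pinch ended off-axis, so the carton hangs in balance. That still fits the 54 mm cell (span about 50 mm) if it's centred, and it is centred now. I'll lower with a softer grip so wall contact only turns it, watching the force.

Call:
play_rows(
  rows=[
    [[1.5, 0, 0], 0],
    [[2.5, 0, 0], 0],
    [[2, 0, 0], 0],
    [[1, 0, 0], 0],
    [[0.5, 0, 0], 0],
    [[0.5, 0, 0], 0],
    [[0.5, 0, 0], 0],
  ],
  force=10,
)

```text
clock: 21.85
tcp_pos: [0.5622, -0.3112, 0.1716]
tcp_rot: [0.814, 1.569, -0.566]
force: [0.2, -0.1, -2.1]
finger_gap: 0.0401
```

Call:
play_rows(
  rows=[
    [[0.6, 0, 0], 0],
    [[0.6, 0, 0], 0],
    [[0.6, 0, 0], 0],
    [[0.6, 0, 0], 0],
    [[0, 0, 0], 0],
  ],
)

```text
clock: 22.35
tcp_pos: [0.5608, -0.3103, 0.1457]
tcp_rot: [-2.411, 1.569, 2.493]
force: [-0.2, -0.5, -3.6]
finger_gap: 0.04
```

```bash
python3 lean2.py carton_blue_mid 1; python3 plan.py
```

```text
[(176, [229, 273]), (180, [224, 277]), (184, [217, 283]), (188, [214, 287]), (192, [211, 289]), (196, [211, 290]), (200, [211, 290]), (204, [211, 290]), (208, [211, 290]), (212, [211, 290]), (216, [211, 290]), (220, [211, 290]), (224, [211, 290]), (228, [211, 290]), (232, [212, 289]), (236, [212, 289]), (240, [212, 289]), (244, [211, 289]), (248, [211, 289]), (252, [211, 289])] 173
lean 7.12854706713137 e 0.013002069636267478 s 0.009855139833784953 iou 0.9328378696368342
bottom centre rel TCP [ 0.0014 -0.0071 -0.0822] abs [ 0.5621 -0.3174  0.0636] corners z [0.0661 0.0661 0.0611 0.0611]
t 22.45 pos [ 0.5614 -0.3107  0.1468] psi 10.9 gap 0.0399 F [ 1.01 -0.08 -2.58] M [-0.041 -0.089  0.01 ]
[[[-0.0, 0.0, 0.0], np.float64(0.191)]]
```

Call:
play_rows(
  rows=[
    [[0.7, 0, 0], 0],
    [[0.7, 0, 0], 0],
    [[0.7, 0, 0], 0],
    [[0.7, 0, 0], 0],
    [[0.5, 0, 0], 0],
    [[0.3, 0, 0], 0],
    [[0, 0, 0], 0],
  ],
)

```text
clock: 23.15
tcp_pos: [0.5612, -0.3106, 0.1103]
tcp_rot: [-2.482, 1.57, 2.421]
force: [-0.5, 0.0, -3.9]
finger_gap: 0.0401
```

Call:
play_rows(
  rows=[
    [[0.3, 0, 0], 0],
    [[0.3, 0, 0], 0],
    [[0.2, 0, 0], 0],
    [[0, 0, 0], 0],
  ],
)

```text
clock: 23.55
tcp_pos: [0.5613, -0.3106, 0.1026]
tcp_rot: [-2.543, 1.57, 2.36]
force: [1.1, -0.2, -3.5]
finger_gap: 0.0399
```

Call:
play_rows(
  rows=[
    [[0.3, 0, 0], 0],
    [[0.3, 0, 0], 0],
    [[0, 0, 0], 0],
  ],
)

```text
clock: 23.85
tcp_pos: [0.5611, -0.3105, 0.0964]
tcp_rot: [-2.457, 1.57, 2.446]
force: [0.6, -0.8, -2.7]
finger_gap: 0.0401
```

Call:
play_rows(
  rows=[
    [[0.3, 0, 0], 0],
    [[0.2, 0, 0], 0],
    [[0, 0, 0], 0],
  ],
)

```text
clock: 24.15
tcp_pos: [0.5612, -0.3106, 0.0915]
tcp_rot: [-2.475, 1.57, 2.428]
force: [0.1, -0.3, -3.5]
finger_gap: 0.0396
```

Call:
play_rows(
  rows=[
    [[0.2, 0, 0], 0],
    [[0.2, 0, 0], 0],
    [[0, 0, 0], 0],
  ],
)

```text
clock: 24.45
tcp_pos: [0.5625, -0.3125, 0.09]
tcp_rot: [0.429, 1.567, -0.95]
force: [-1.7, -1.1, 6.8]
finger_gap: 0.0397
```

Touched the pad at about 0.090. Easing the grip, nudging the top upright, then releasing.

Call:
play_rows(
  rows=[
    [[-0.1, 0, 0], 0],
    [[0, 0, 0.3], 0],
    [[0, 0, 0.3], 0],
    [[0, 0, 0.3], 0],
    [[0, 0, 0], 0],
  ],
  force=4,
)

```text
clock: 24.95
tcp_pos: [0.5634, -0.3201, 0.0888]
tcp_rot: [0.978, 1.571, -0.402]
force: [-0.9, -0.9, 1.1]
finger_gap: 0.0401
```

```bash
python3 lean2.py carton_blue_mid 1; python3 plan.py
```

```text
[(168, [229, 272]), (172, [227, 274]), (176, [224, 277]), (180, [222, 280]), (184, [217, 285]), (188, [214, 288]), (192, [213, 289]), (196, [210, 291]), (200, [210, 291]), (204, [210, 291]), (208, [210, 291]), (212, [210, 290]), (216, [211, 290]), (220, [211, 290]), (224, [211, 290]), (228, [211, 290]), (232, [211, 290]), (236, [211, 290]), (240, [210, 290]), (244, [210, 290]), (248, [211, 289]), (252, [211, 289])] 165
lean 3.4826553815266763 e 0.012679197483348852 s 0.009391249634901223 iou 0.9364758964616481
bottom centre rel TCP [-0.0002  0.001  -0.0826] abs [ 0.5632 -0.3191  0.0061] corners z [0.0074 0.0074 0.0049 0.0049]
t 25.05 pos [ 0.5634 -0.32    0.0888] psi 10.9 gap 0.0398 F [ 0.45 -1.17  0.69] M [-0.26  -0.097  0.056]
[[[-0.0, 0.0, 0.0], np.float64(0.191)]]
```

Call:
play_rows(
  rows=[
    [[0, 0, 0.3], 0],
    [[0, 0, 0.3], 0],
    [[0, 0, 0], 0],
  ],
)

```text
clock: 25.35
tcp_pos: [0.564, -0.3256, 0.0884]
tcp_rot: [-2.387, 1.57, 2.516]
force: [-0.2, 0.6, -3.0]
finger_gap: 0.0397
```

Call:
play_rows(
  rows=[
    [[0, 0, 0], 0],
    [[0, 0, 0], 0],
    [[0, 0, 0], 0],
    [[0, 0, 0], 0],
    [[0, 0, 0], 0],
    [[-1.5, 0, 0], 0],
    [[-3, 0, 0], 0],
    [[-4, 0, 0], 0],
    [[-4, 0, 0], 0],
    [[-3, 0, 0], 0],
  ],
  gripper=8.0,
)

```text
clock: 26.35
tcp_pos: [0.5651, -0.326, 0.2482]
tcp_rot: [0.773, 1.567, -0.607]
force: [-0.1, -0.4, -0.5]
finger_gap: 0.0802
```

```bash
cat > up.py <<'E'
from fit import *
import sys
cell=float(sys.argv[2]); f=robot.grab_frame("wrist"); 
for n,f in(("wrist",f),("scene",robot.grab_frame("scene"))):
    c,s=np.cos(.1926),np.sin(.1926); C=np.array([.5567-s*cell,-.2835+c*cell])
    for r in robot.mark_of(f,sys.argv[1]):
        print(n,"mark",round(r["p"],2),world(f,r["location"]))
    m=pick(f,sys.argv[1],proj(f,[*C,.11])[0])
    if m is None:
        print("no mask",[(round(r["p"],2),np.argwhere(r["mask"]).mean(0).round()) for r in robot.silhouettes(f,sys.argv[1])]); continue
    def mod(p):
        b=boxpts(0,0,p[2],0,.04,.04,.15); v=np.array([p[3],p[4]]); b[:,:2]+=np.array(p[:2])+np.outer(b[:,2],v); b[:,2]+=.01
        return [b]
    ys,xs=np.nonzero(m); print("bbox",xs.min(),xs.max(),ys.min(),ys.max(),"expected",proj(f,mod([*C,.1926,0,0])[0]).min(0).round(),proj(f,mod([*C,.1926,0,0])[0]).max(0).round())
    if n=="wrist":
        i=[1,3,7,5]; 
        x,io=fit([(f,m)],mod,[*C,.1926,0,0],[.004,.004,.05,.03,.03]); print("pos",x[:2],"vs cell",C,"lean slopes",x[3:],"iou",io)
E
python3 up.py carton_blue_mid -.03; python3 plan.py
```

```text
wrist mark 0.81 [ 0.3777 -0.219   0.0242]
wrist mark 0.66 [ 0.5659 -0.321   0.0862]
bbox 231 269 146 195 expected [230. 141.] [268. 189.]
pos [ 0.5658 -0.3192] vs cell [ 0.5624 -0.3129] lean slopes [-0.0079  0.0024] iou 0.9654043131379995
scene mark 0.97 [ 0.5673 -0.3202  0.0831]
scene mark 0.63 [ 0.4054 -0.0406  0.0164]
scene mark 0.48 [ 0.3758 -0.2233  0.0216]
bbox 150 174 269 294 expected [151. 262.] [181. 301.]
t 26.65 pos [ 0.5635 -0.3249  0.2429] psi 10.9 gap 0.0801 F [-0.27 -0.03 -0.2 ] M [-0.048 -0.085 -0.015]
[[[-0.0, 0.0, 0.0], np.float64(0.191)]]
```

Blue stands upright in its cell at (0.566, -0.319), lean slopes below 0.01. Now to red.

```bash
python3 plan.py 18 .514 .328 .13 26.9 | tr -d 'npfloat64.()' >/dev/null; python3 plan.py 18 .514 .328 .13 26.9; python3 - <<'E'
import numpy as np
f=np.radians(np.arange(0,91,9)); x=-127*np.cos(f)+22*np.sin(f); h=127*np.sin(f)+22*np.cos(f)
print(np.c_[-np.diff(h)/10,np.diff(x)/10].round(2).tolist())
E
```

```text
t 26.65 pos [ 0.5635 -0.3249  0.2429] psi 10.9 gap 0.0801 F [-0.27 -0.03 -0.2 ] M [-0.048 -0.085 -0.015]
[[[0.63, 0.42, -3.61], np.float64(-0.015)], [[0.63, 0.47, -3.61], np.float64(-0.015)], [[0.63, 0.53, -3.6], np.float64(-0.015)], [[0.63, 0.58, -3.59], np.float64(-0.015)], [[0.63, 0.63, -3.58], np.float64(-0.015)], [[0.63, 0.69, -3.57], np.float64(-0.015)], [[0.63, 0.74, -3.56], np.float64(-0.015)], [[0.63, 0.8, -3.55], np.float64(-0.015)], [[0.63, 0.85, -3.54], np.float64(-0.015)], [[0.63, 0.9, -3.52], np.float64(-0.015)], [[0.63, 0.95, -3.51], np.float64(-0.015)], [[0.63, 1.01, -3.5], np.float64(-0.015)], [[0.63, 1.06, -3.48], np.float64(-0.015)], [[0.63, 1.11, -3.46], np.float64(-0.015)], [[0.63, 1.16, -3.45], np.float64(-0.015)], [[0.63, 1.21, -3.43], np.float64(-0.015)], [[0.63, 1.27, -3.41], np.float64(-0.015)], [[0.63, 1.32, -3.39], np.float64(-0.015)]]
[[-1.96, 0.5], [-1.86, 0.8], [-1.71, 1.08], [-1.52, 1.34], [-1.29, 1.56], [-1.03, 1.74], [-0.75, 1.88], [-0.44, 1.97], [-0.13, 2.02], [0.19, 2.01]]
```

Call:
play_rows(
  rows=[
    [[0, 0.4, -3.6], -0.015],
    [[0, 0.5, -3.6], -0.015],
    [[0, 0.5, -3.6], -0.015],
    [[0, 0.6, -3.6], -0.015],
    [[0, 0.6, -3.6], -0.015],
    [[0, 0.7, -3.6], -0.015],
    [[0, 0.7, -3.6], -0.015],
    [[0, 0.8, -3.6], -0.015],
    [[1, 0.8, -3.5], -0.015],
    [[1, 0.9, -3.5], -0.015],
    [[1, 1.0, -3.5], -0.015],
    [[1, 1.0, -3.5], -0.015],
  ],
  gripper=8.7,
)

```text
clock: 27.85
tcp_pos: [0.5289, 0.1115, 0.202]
tcp_rot: [-1.893, 1.568, -3.092]
force: [0.7, -0.1, 0.0]
finger_gap: 0.0873
```

Call:
play_rows(
  rows=[
    [[1.3, 1.1, -3.5], -0.015],
    [[1.3, 1.1, -3.5], -0.015],
    [[1.3, 1.2, -3.5], -0.015],
    [[1.3, 1.2, -3.4], -0.015],
    [[1.3, 1.3, -3.4], -0.015],
    [[1.0, 1.3, -3.4], -0.015],
    [[0, 0, 0], 0],
  ],
)

```text
clock: 28.55
tcp_pos: [0.5116, 0.3317, 0.1257]
tcp_rot: [-1.9, 1.566, -3.006]
force: [0.9, -1.2, 0.7]
finger_gap: 0.087
```

```bash
python3 wv.py carton_red_mid .5138 .328 2.0396 pics/w9.png; python3 plan.py 3 .5138 .328 -.032 26.9
```

```text
mark 0.93 [0.5134 0.3248 0.024 ]
[0.5155 0.3284 2.038 ] 0.9715545595836195 116.76824871340351
t 28.7 pos [0.5134 0.328  0.1278] psi 26.4 gap 0.0869 F [-0.01  0.07  0.34] M [-0.045 -0.065 -0.006]
[[[5.33, 0.01, 0.01], np.float64(-0.003)], [[5.33, 0.01, 0.01], np.float64(-0.003)], [[5.33, 0.01, 0.01], np.float64(-0.003)]]
```

Call:
play_rows(
  rows=[
    [[3, 0.15, 0], 0],
    [[4, 0, 0], 0],
    [[4, 0, 0], 0],
    [[2.5, 0, 0], 0],
    [[1.5, 0, 0], 0],
    [[0.7, 0, 0], 0],
    [[0.3, 0, 0], 0],
    [[0, 0, 0], 0],
  ],
)

```text
clock: 29.5
tcp_pos: [0.5166, 0.3296, -0.0302]
tcp_rot: [1.614, 1.569, 0.504]
force: [0.1, 0.5, 0.5]
finger_gap: 0.0871
```

```bash
python3 m2.py; python3 plan.py
```

```text
[-0.023 -0.102 -0.002] [0.031 0.032 0.035] [-3.4000e-02 -5.8586e+01 -1.7520e+01  5.3000e-02  1.3000e-02 -0.0000e+00] [0.049 0.261 0.08  0.003 0.004 0.   ]
along heavy(+toolz): -0.066 0.036 [-0.03 -0.06 -0.1  -0.05 -0.12 -0.09 -0.08 -0.06 -0.07  0.02 -0.07 -0.13
 -0.08 -0.03 -0.05 -0.06] t 30.3
t 30.3 pos [ 0.5156  0.3295 -0.0311] psi 26.4 gap 0.0868 F [-0.24  0.41  0.71] M [-0.017 -0.095  0.02 ]
[[[-0.0, 0.0, 0.0], np.float64(0.461)]]
```

Call:
play_rows(
  rows=[
    [[0, 0, 0], 0],
    [[0, 0, 0], 0],
    [[0, 0, 0], 0],
    [[0, 0, 0], 0],
    [[0, 0, 0], 0],
    [[0, 0, 0], 0],
    [[0, 0, 0], 0],
    [[0, 0, 0], 0],
    [[0, 0, 0], 0],
  ],
  gripper=2.5,
  force=30,
)

```text
clock: 31.2
tcp_pos: [0.5151, 0.3292, -0.031]
tcp_rot: [-1.636, 1.57, -2.746]
force: [-1.7, -0.9, 2.7]
finger_gap: 0.0401
```

Call:
play_rows(
  rows=[
    [[-0.7, 0, 0], 0],
    [[-1.3, 0, 0], 0],
    [[-1.5, 0, 0], 0],
    [[-1, 0, 0], 0],
    [[-0.5, 0, 0], 0],
    [[0, 0, 0], 0],
    [[0, 0, 0], 0],
  ],
)

```text
clock: 31.9
tcp_pos: [0.5156, 0.3294, 0.0191]
tcp_rot: [2.448, 1.571, 1.338]
force: [0.3, 0.1, -3.9]
finger_gap: 0.04
```

```bash
python3 m2.py; python3 plan.py
```

```text
[-0.149 -0.174 -0.01 ] [0.028 0.031 0.031] [ 1.0000e-03 -5.9651e+01 -2.1152e+01  1.6900e-01  1.8000e-02 -0.0000e+00] [0.003 0.199 0.088 0.001 0.01  0.   ]
along heavy(+toolz): -0.211 0.031 [-0.24 -0.19 -0.2  -0.24 -0.25 -0.2  -0.18 -0.17 -0.23 -0.19 -0.26 -0.17
 -0.23 -0.25 -0.21 -0.16] t 32.7
t 32.7 pos [0.5157 0.3295 0.019 ] psi 26.4 gap 0.0395 F [-0.74  0.52 -4.59] M [-0.102 -0.162  0.048]
[[[-0.0, 0.0, 0.0], np.float64(0.461)]]
```

The moment shift is -0.145 ± 0.012 N·m, so red's heavy end is on the -tool-z side (towards the tub) and its light end is on the crate side. Setting it down, shifting 50 mm to the light end, pinching, and raising along an arc about the heavy end.

Call:
play_rows(
  rows=[
    [[1.5, 0, 0], 0],
    [[1.5, 0, 0], 0],
    [[1, 0, 0], 0],
    [[0.6, 0, 0], 0],
    [[0.3, 0, 0], 0],
    [[0.1, 0, 0], 0],
    [[0, 0, 0], 0],
  ],
)

```text
clock: 33.4
tcp_pos: [0.5159, 0.3296, -0.0309]
tcp_rot: [1.848, 1.57, 0.738]
force: [-0.3, -0.5, -4.0]
finger_gap: 0.0399
```

Call:
play_rows(
  rows=[
    [[0, 0, 0], 0],
    [[0, 0, 0], 0],
    [[0, 0, 0], 0],
    [[0, 0, 0], 0],
    [[0.1, 0, 1.5], 0],
    [[0, 0, 2], 0],
    [[0, 0, 1.5], 0],
    [[0, 0, 0], 0],
  ],
  gripper=6.5,
)

```text
clock: 34.2
tcp_pos: [0.5392, 0.2826, -0.032]
tcp_rot: [0.695, 1.57, -0.418]
force: [-0.6, 0.4, -1.0]
finger_gap: 0.065
```

Call:
play_rows(
  rows=[
    [[0, 0, 0], 0],
    [[0, 0, 0], 0],
    [[0, 0, 0], 0],
    [[0, 0, 0], 0],
    [[0, 0, 0], 0],
    [[0, 0, 0], 0],
    [[0, 0, 0], 0],
  ],
  gripper=2.5,
  force=6,
)

```text
clock: 34.9
tcp_pos: [0.5377, 0.2851, -0.032]
tcp_rot: [-3.109, 1.57, 2.064]
force: [-1.2, 3.1, -0.6]
finger_gap: 0.0402
```

Call:
play_rows(
  rows=[
    [[-2.0, 0, -0.5], 0],
    [[-1.9, 0, -0.8], 0],
    [[-1.7, 0, -1.1], 0],
    [[-1.5, 0, -1.3], 0],
    [[-1.3, 0, -1.5], 0],
    [[-1.0, 0, -1.7], 0],
    [[-0.8, 0, -1.8], 0],
    [[-0.5, 0, -1.9], 0],
    [[-0.4, 0, -1.8], 0],
    [[-0.4, 0, -1.5], 0],
    [[0, 0, 0], 0],
    [[0, 0, 0], 0],
  ],
)

```text
clock: 36.1
tcp_pos: [0.4759, 0.4093, 0.0827]
tcp_rot: [-0.624, 1.57, -1.733]
force: [0.3, -0.1, -4.4]
finger_gap: 0.0399
```

Call:
play_rows(
  rows=[
    [[-0.8, 0, 0], 0],
    [[-1.5, 0, 0], 0],
    [[-2, 0, 0], 0],
    [[-2, 0, 0], 0],
    [[-1, 0, 0], 0],
    [[0, 0, 0], 0],
    [[0, 0, 0], 0],
    [[0, 0, 0], 0],
  ],
)

```text
clock: 36.9
tcp_pos: [0.4754, 0.4084, 0.1548]
tcp_rot: [-1.45, 1.569, -2.56]
force: [-0.5, 0.2, -4.4]
finger_gap: 0.0402
```

```bash
python3 lean2.py carton_red_mid -1; python3 v.py pics/w10.png
```

```text
[(160, [228, 272]), (164, [227, 273]), (168, [227, 274]), (172, [226, 275]), (176, [225, 276]), (180, [224, 276]), (184, [223, 277]), (188, [223, 278]), (192, [222, 278]), (196, [222, 279]), (200, [222, 280]), (204, [221, 281]), (208, [220, 282]), (212, [219, 283]), (216, [218, 284]), (220, [216, 285]), (224, [215, 286]), (228, [215, 286]), (232, [214, 287]), (236, [214, 287]), (240, [213, 287]), (244, [212, 288]), (248, [211, 289]), (252, [210, 289])] 146
lean 16.363035231212812 e 0.014930099897549622 s 0.016447674218205963 iou 0.9457223993897675
bottom centre rel TCP [-0.0099  0.0199 -0.0792] abs [0.4655 0.4284 0.0755] corners z [0.0812 0.0812 0.0699 0.0699]
t 37.0 [0.4754 0.4086 0.1548] 26.4 gap 0.040102709463257516 F [-0.1  0.2 -4. ]
```

Red hangs heavy end down but leans about 16°, too much for the cell. I'll stand it on the bench, straighten it, release, and regrip it upright at the top.

Call:
play_rows(
  rows=[
    [[0, 0, 1], 0],
    [[0.5, 0, 2], 0],
    [[1.5, 0, 1], 0],
    [[1.5, 0, 0], 0],
    [[1, 0, 0], 0],
    [[0.5, 0, 0], 0],
    [[0.5, 0, 0], 0],
    [[0, 0, 0], 0],
  ],
)

```text
clock: 37.9
tcp_pos: [0.4937, 0.3734, 0.1006]
tcp_rot: [-1.696, 1.57, -2.806]
force: [-0.8, -0.3, -3.3]
finger_gap: 0.04
```

Call:
play_rows(
  rows=[
    [[0.3, 0, 0], 0],
    [[0.3, 0, 0], 0],
    [[0.3, 0, 0], 0],
    [[0, 0, 0], 0],
  ],
)

```text
clock: 38.3
tcp_pos: [0.4936, 0.3733, 0.0916]
tcp_rot: [-1.667, 1.57, -2.777]
force: [-0.0, 0.9, -3.9]
finger_gap: 0.0399
```

Call:
play_rows(
  rows=[
    [[0.3, 0, 0], 0],
    [[0.2, 0, 0], 0],
    [[0, 0, 0], 0],
  ],
)

```text
clock: 38.6
tcp_pos: [0.4936, 0.3732, 0.0866]
tcp_rot: [-1.649, 1.57, -2.759]
force: [-0.7, -0.2, -4.0]
finger_gap: 0.04
```

Call:
play_rows(
  rows=[
    [[0.3, 0, 0], 0],
    [[0.2, 0, 0], 0],
    [[0, 0, 0], 0],
  ],
)

```text
clock: 38.9
tcp_pos: [0.4936, 0.3732, 0.0816]
tcp_rot: [-1.647, 1.57, -2.757]
force: [-0.1, 1.0, -3.8]
finger_gap: 0.0402
```

Call:
play_rows(
  rows=[
    [[0.2, 0, 0], 0],
    [[0.2, 0, 0], 0],
    [[0, 0, 0], 0],
  ],
)

```text
clock: 39.2
tcp_pos: [0.4942, 0.3736, 0.0784]
tcp_rot: [1.906, 1.57, 0.796]
force: [-0.5, 0.1, -1.2]
finger_gap: 0.0402
```

Call:
play_rows(
  rows=[
    [[0, 0, -0.3], 0],
    [[0, 0, -0.4], 0],
    [[0, 0, -0.4], 0],
    [[0, 0, -0.4], 0],
    [[0, 0, -0.3], 0],
    [[0, 0, 0], 0],
  ],
  force=4,
)

```text
clock: 39.8
tcp_pos: [0.4856, 0.3901, 0.0778]
tcp_rot: [-3.099, 1.57, 2.075]
force: [0.5, 0.7, -2.4]
finger_gap: 0.04
```

```bash
python3 lean2.py carton_red_mid -1; python3 plan.py
```

```text
[(172, [231, 270]), (176, [229, 272]), (180, [229, 273]), (184, [228, 273]), (188, [227, 274]), (192, [226, 275]), (196, [224, 276]), (200, [223, 278]), (204, [222, 279]), (208, [221, 280]), (212, [220, 281]), (216, [219, 282]), (220, [217, 284]), (224, [215, 285]), (228, [214, 286]), (232, [213, 287]), (236, [213, 287]), (240, [212, 288]), (244, [211, 290]), (248, [210, 291]), (252, [210, 291])] 170
lean 4.444750598918452 e 0.016442052558121475 s 0.013709278630429974 iou 0.952320631768747
bottom centre rel TCP [ 0.0015 -0.003  -0.0792] abs [ 0.4871  0.3871 -0.0014] corners z [ 0.0002  0.0002 -0.0029 -0.0029]
t 39.9 pos [0.4857 0.3898 0.0779] psi 26.4 gap 0.0398 F [ 0.66  0.43 -2.94] M [ 0.129 -0.139 -0.049]
[[[-0.0, 0.0, 0.0], np.float64(0.461)]]
```

Call:
play_rows(
  rows=[
    [[0, 0, -0.3], 0],
    [[0, 0, -0.3], 0],
    [[0.1, 0, 0], 0],
    [[0, 0, 0], 0],
  ],
)

```text
clock: 40.3
tcp_pos: [0.4832, 0.3953, 0.0776]
tcp_rot: [2.488, 1.57, 1.378]
force: [-2.4, 0.8, 3.7]
finger_gap: 0.0403
```

Call:
play_rows(
  rows=[
    [[0, 0, 0], 0],
    [[0, 0, 0], 0],
    [[0, 0, 0], 0],
    [[0, 0, 0], 0],
    [[0, 0, 0], 0],
    [[0, 0, 0], 0],
  ],
  gripper=6.5,
)

```text
clock: 40.9
tcp_pos: [0.4833, 0.3948, 0.077]
tcp_rot: [-2.593, 1.571, 2.58]
force: [0.4, 0.1, -0.9]
finger_gap: 0.0653
```

```bash
python3 lean2.py carton_red_mid -1; python3 - <<'E'
from fit import *
for n in("wrist","scene"):
    f=robot.grab_frame(n)
    for r in robot.mark_of(f,"carton_red_mid"): print(n,round(r["p"],2),world(f,r["location"]))
E
python3 plan.py
```

```text
[(172, [229, 271]), (176, [228, 272]), (180, [227, 273]), (184, [225, 274]), (188, [224, 276]), (192, [222, 278]), (196, [220, 280]), (200, [219, 282]), (204, [215, 284]), (208, [214, 286]), (212, [213, 287]), (216, [213, 288]), (220, [211, 289]), (224, [210, 290]), (228, [210, 290]), (232, [210, 289]), (236, [209, 289]), (240, [209, 289]), (244, [210, 289]), (248, [210, 289]), (252, [210, 289])] 169
lean -0.2815830510726549 e 0.018059882287477513 s 0.002606200567457977 iou 0.9642198104650799
bottom centre rel TCP [ 0.0014 -0.0029 -0.0769] abs [0.4847 0.3919 0.    ] corners z [-0.0001 -0.0001  0.0001  0.0001]
scene 0.61 [0.4831 0.3909 0.0788]
t 41.2 pos [0.4833 0.3949 0.077 ] psi 26.4 gap 0.0649 F [ 0.59  0.04 -0.64] M [-0.009 -0.142 -0.06 ]
[[[-0.0, 0.0, 0.0], np.float64(0.461)]]
```

Red stands upright on the bench (lean -0.3°, bottom at z = 0.000). Regripping it centred and carrying it to the -90 mm cell.

Call:
play_rows(
  rows=[
    [[0.2, 0, 0.2], 0],
    [[0.2, 0, 0.1], 0],
    [[0, 0, 0], 0],
  ],
)

```text
clock: 41.5
tcp_pos: [0.4844, 0.3918, 0.0726]
tcp_rot: [-1.554, 1.57, -2.664]
force: [0.1, -0.0, -0.2]
finger_gap: 0.0647
```

Call:
play_rows(
  rows=[
    [[0, 0, 0], 0],
    [[0, 0, 0], 0],
    [[0, 0, 0], 0],
    [[0, 0, 0], 0],
    [[0, 0, 0], 0],
    [[0, 0, 0], 0],
  ],
  gripper=2.5,
  force=30,
)

```text
clock: 42.1
tcp_pos: [0.4846, 0.3922, 0.0731]
tcp_rot: [2.202, 1.571, 1.092]
force: [0.2, 0.0, -1.0]
finger_gap: 0.0401
```

Call:
play_rows(
  rows=[
    [[-0.5, 0, 0], 0],
    [[-1.5, 0, 0], 0],
    [[-2.5, 0, 0], 0],
    [[-3, 0, 0], 0],
    [[-3, 0, 0], 0],
    [[-3, 0, 0], 0],
    [[-3, 0, 0], 0],
    [[-2, 0, 0], 0],
    [[-0.7, 0, 0], 0],
    [[0, 0, 0], 0],
  ],
)

```text
clock: 43.1
tcp_pos: [0.4847, 0.3923, 0.2656]
tcp_rot: [1.785, 1.57, 0.675]
force: [0.3, 0.3, -4.0]
finger_gap: 0.0399
```

```bash
python3 lean2.py carton_red_mid -1; python3 plan.py 22 .5739 -.3718 .265 11.04
```

```text
[(168, [232, 268]), (172, [228, 272]), (176, [228, 273]), (180, [226, 274]), (184, [225, 276]), (188, [223, 277]), (192, [221, 280]), (196, [220, 282]), (200, [217, 284]), (204, [214, 287]), (208, [212, 288]), (212, [212, 289]), (216, [211, 290]), (220, [210, 291]), (224, [209, 292]), (228, [209, 292]), (232, [210, 291]), (236, [210, 290]), (240, [209, 291]), (244, [209, 291]), (248, [210, 291]), (252, [210, 291])] 167
lean -0.6455810745540561 e 0.019496524086997903 s -0.00040023661574391803 iou 0.9536074338587803
bottom centre rel TCP [ 0.0005 -0.001  -0.0755] abs [0.4852 0.3913 0.1901] corners z [0.1898 0.1898 0.1903 0.1903]
t 43.2 pos [0.4837 0.3916 0.2634] psi 26.4 gap 0.0397 F [-0.14 -0.49 -3.93] M [-0.068 -0.104 -0.039]
[[[-0.01, -1.18, 3.29], np.float64(0.012)], [[-0.01, -1.14, 3.3], np.float64(0.012)], [[-0.01, -1.1, 3.32], np.float64(0.012)], [[-0.01, -1.06, 3.33], np.float64(0.012)], [[-0.01, -1.02, 3.34], np.float64(0.012)], [[-0.01, -0.98, 3.35], np.float64(0.012)], [[-0.01, -0.94, 3.37], np.float64(0.012)], [[-0.01, -0.9, 3.38], np.float64(0.012)], [[-0.01, -0.86, 3.39], np.float64(0.012)], [[-0.01, -0.81, 3.4], np.float64(0.012)], [[-0.01, -0.77, 3.41], np.float64(0.012)], [[-0.01, -0.73, 3.42], np.float64(0.012)], [[-0.01, -0.69, 3.42], np.float64(0.012)], [[-0.01, -0.65, 3.43], np.float64(0.012)], [[-0.01, -0.61, 3.44], np.float64(0.012)], [[-0.01, -0.57, 3.45], np.float64(0.012)], [[-0.01, -0.53, 3.45], np.float64(0.012)], [[-0.01, -0.49, 3.46], np.float64(0.012)], [[-0.01, -0.44, 3.47], np.float64(0.012)], [[-0.01, -0.4, 3.47], np.float64(0.012)], [[-0.01, -0.36, 3.48], np.float64(0.012)], [[-0.01, -0.32, 3.48], np.float64(0.012)]]
```

Call:
play_rows(
  rows=[
    [[0, -0.4, 1.2], 0.012],
    [[0, -0.8, 2.4], 0.012],
    [[0, -1.1, 3.3], 0.012],
    [[0, -1.1, 3.3], 0.012],
    [[0, -1.1, 3.3], 0.012],
    [[0, -1.0, 3.3], 0.012],
    [[0, -1.0, 3.4], 0.012],
    [[0, -0.9, 3.4], 0.012],
    [[0, -0.9, 3.4], 0.012],
    [[0, -0.8, 3.4], 0.012],
    [[0, -0.8, 3.4], 0.012],
    [[0, -0.8, 3.4], 0.012],
  ],
)

```text
clock: 44.4
tcp_pos: [0.5257, 0.005, 0.2638]
tcp_rot: [-1.844, 1.569, -3.099]
force: [-0.1, -0.3, -3.4]
finger_gap: 0.0399
```

Call:
play_rows(
  rows=[
    [[0, -0.7, 3.4], 0.012],
    [[0, -0.7, 3.4], 0.012],
    [[0, -0.6, 3.4], 0.012],
    [[0, -0.6, 3.5], 0.012],
    [[0, -0.5, 3.5], 0.012],
    [[0, -0.5, 3.5], 0.012],
    [[0, -0.5, 3.5], 0.012],
    [[0, -0.4, 3.5], 0.012],
    [[0, -0.4, 3.5], 0.012],
    [[0, -0.3, 3.0], 0.012],
    [[0, -0.2, 2.0], 0.012],
    [[0, 0, 1.0], 0],
  ],
)

```text
clock: 45.6
tcp_pos: [0.5686, -0.3684, 0.2636]
tcp_rot: [-2.254, 1.569, 2.641]
force: [-0.3, 0.8, -4.3]
finger_gap: 0.0396
```

```bash
python3 plan.py 3 .5739 -.3718 .265 11.04
```

```text
t 45.6 pos [ 0.5686 -0.3684  0.2636] psi 10.5 gap 0.0396 F [-0.27  0.77 -4.3 ] M [ 0.004 -0.102 -0.009]
[[[-0.05, 0.15, 0.14], np.float64(-0.003)], [[-0.05, 0.15, 0.14], np.float64(-0.003)], [[-0.05, 0.15, 0.14], np.float64(-0.003)]]
```

Call:
play_rows(
  rows=[
    [[0, 0.25, 0.2], -0.009],
    [[0, 0.25, 0.2], 0],
    [[0, 0, 0], 0],
    [[0, 0, 0], 0],
  ],
)

```text
clock: 46.0
tcp_pos: [0.5756, -0.3683, 0.2651]
tcp_rot: [3.083, 1.57, 1.708]
force: [0.4, 0.4, -3.9]
finger_gap: 0.0401
```

```bash
python3 plan.py 1 .5739 -.3718 .265 11.04; python3 lean2.py carton_red_mid -1|tail -2; python3 - <<'E'
from h import *
f=robot.grab_frame("wrist"); im=f["frame"][:,:,::-1].copy()
c,s=np.cos(.1926),np.sin(.1926)
for b in(-.12,-.06,0):
    P=[[.5567+c*a-s*b,-.2835+s*a+c*b,.085] for a in(-.033,.033)]
    cv2.line(im,*[tuple(map(int,q.round())) for q in proj(f,P)],(0,255,0),1)
cv2.imwrite("pics/w11.png",cv2.resize(im,None,fx=1.5,fy=1.5))
E
```

```text
t 46.0 pos [ 0.5756 -0.3683  0.2651] psi 11.2 gap 0.0401 F [ 0.44  0.45 -3.91] M [-0.061 -0.126  0.01 ]
[[[0.01, -0.23, 0.31], np.float64(0.003)]]
lean 0.09740421997371289 e 0.017688847339431157 s 0.0010625548221205399 iou 0.938402794222117
bottom centre rel TCP [ 0.0002 -0.0008 -0.0773] abs [ 0.5758 -0.3691  0.1878] corners z [0.1879 0.1879 0.1878 0.1878]
```

View pics/w11.png

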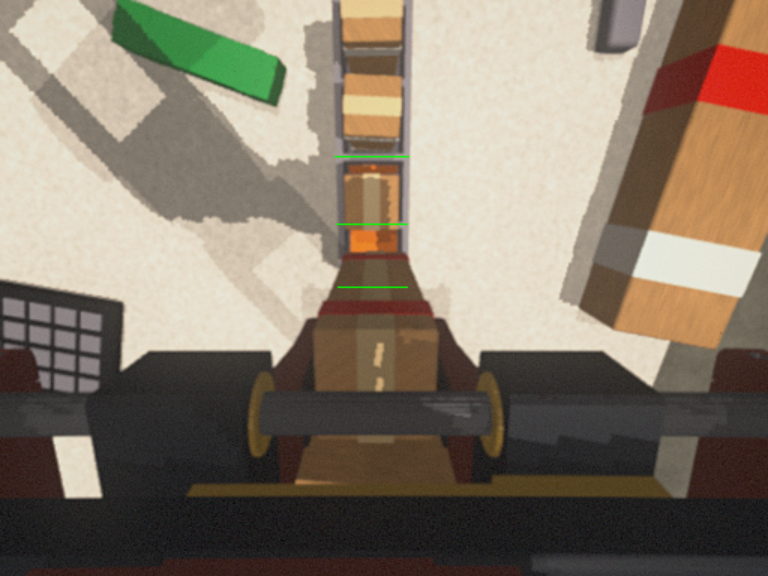

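w11: blue stands in its cell at (372,200), the green lines lie on the real dividers, and red hangs vertical above the end cell. Lowering.

Call:
play_rows(
  rows=[
    [[1.5, -0.15, 0.3], 0],
    [[3, 0, 0], 0],
    [[2.5, 0, 0], 0],
    [[1, 0, 0], 0],
    [[0, 0, 0], 0],
    [[0, 0, 0], 0],
  ],
)

```text
clock: 46.75
tcp_pos: [0.5749, -0.3732, 0.1855]
tcp_rot: [0.786, 1.57, -0.59]
force: [0.4, 0.2, -4.0]
finger_gap: 0.0398
```

```bash
python3 plan.py 1 .5739 -.3718 .185 11.04
```

```text
t 46.75 pos [ 0.5749 -0.3732  0.1855] psi 11.1 gap 0.0398 F [ 0.35  0.23 -3.95] M [-0.037 -0.088  0.025]
[[[0.05, -0.07, -0.16], np.float64(0.001)]]
```

Call:
play_rows(
  rows=[
    [[0.7, -0.05, -0.1], 0],
    [[0.7, 0, 0], 0],
    [[0.7, 0, 0], 0],
    [[0.7, 0, 0], 0],
    [[0, 0, 0], 0],
  ],
)

```text
clock: 47.25
tcp_pos: [0.573, -0.3713, 0.1554]
tcp_rot: [-2.464, 1.568, 2.442]
force: [0.4, -0.5, -4.5]
finger_gap: 0.0395
```

Call:
play_rows(
  rows=[
    [[0.8, 0, 0], 0],
    [[0.9, 0, 0], 0],
    [[0.9, 0, 0], 0],
    [[0.9, 0, 0], 0],
    [[0.9, 0, 0], 0],
    [[0.8, 0, 0], 0],
    [[0.5, 0, 0], 0],
    [[0, 0, 0], 0],
  ],
)

```text
clock: 48.05
tcp_pos: [0.5732, -0.3715, 0.0989]
tcp_rot: [-2.484, 1.569, 2.422]
force: [0.1, -0.4, -3.7]
finger_gap: 0.0397
```

Call:
play_rows(
  rows=[
    [[0.3, 0, 0], 0],
    [[0.3, 0, 0], 0],
    [[0.3, 0, 0], 0],
    [[0, 0, 0], 0],
  ],
)

```text
clock: 48.45
tcp_pos: [0.5735, -0.3718, 0.0906]
tcp_rot: [-2.489, 1.57, 2.417]
force: [-0.5, 0.3, -4.1]
finger_gap: 0.0394
```

Call:
play_rows(
  rows=[
    [[0.2, 0, 0], 0],
    [[0.2, 0, 0], 0],
    [[0, 0, 0], 0],
  ],
)

```text
clock: 48.75
tcp_pos: [0.5736, -0.3718, 0.0866]
tcp_rot: [-2.546, 1.57, 2.361]
force: [-0.4, -0.4, -3.8]
finger_gap: 0.0394
```

Call:
play_rows(
  rows=[
    [[0.15, 0, 0], 0],
    [[0.15, 0, 0], 0],
    [[0, 0, 0], 0],
  ],
)

```text
clock: 49.05
tcp_pos: [0.5736, -0.3718, 0.0836]
tcp_rot: [-2.552, 1.57, 2.355]
force: [0.2, 0.2, -4.1]
finger_gap: 0.0394
```

Call:
play_rows(
  rows=[
    [[0.15, 0, 0], 0],
    [[0, 0, 0], 0],
    [[0, 0, 0], 0],
  ],
)

```text
clock: 49.35
tcp_pos: [0.5739, -0.3721, 0.0831]
tcp_rot: [0.672, 1.57, -0.705]
force: [-1.2, 0.8, 2.8]
finger_gap: 0.0396
```

Call:
play_rows(
  rows=[
    [[0.1, 0, 0], 0],
    [[0, 0, 0], 0],
  ],
)

```text
clock: 49.55
tcp_pos: [0.5739, -0.3721, 0.083]
tcp_rot: [0.571, 1.57, -0.806]
force: [-2.2, 1.6, 7.8]
finger_gap: 0.0394
```

It rests on the pad (force went from -4 to +8 N). Releasing and retreating.

Call:
play_rows(
  rows=[
    [[-0.1, 0, 0], 0],
    [[0, 0, 0], 0],
    [[0, 0, 0], 0],
    [[0, 0, 0], 0],
    [[0, 0, 0], 0],
    [[0, 0, 0], 0],
    [[-1, 0, 0], 0],
    [[-3, 0, 0], 0],
    [[-4, 0, 0], 0],
    [[-4, 0, 0], 0],
    [[-4, 0, 0], 0],
    [[0, 0, 0], 0],
  ],
  gripper=8.0,
)

```text
clock: 50.75
tcp_pos: [0.577, -0.3745, 0.2506]
tcp_rot: [0.709, 1.558, -0.668]
force: [0.8, -0.6, -0.1]
finger_gap: 0.0804
```

```bash
python3 up.py carton_red_mid -.09; python3 up.py carton_blue_mid -.03; python3 a.py 2>&1 | grep -E "tape_roll|marker|dispenser|scanner|tub|tape_stack|clock|stored|blue"
```

```text
wrist mark 0.6 [ 0.5769 -0.3714  0.0886]
bbox 229 265 149 197 expected [227. 147.] [265. 197.]
pos [ 0.5762 -0.3745] vs cell [ 0.5739 -0.3718] lean slopes [-0.0082  0.0185] iou 0.9553622979214781
scene mark 0.78 [ 0.5759 -0.3715  0.0892]
no mask [(0.38, array([107., 322.]))]
wrist mark 0.72 [ 0.381  -0.218   0.0242]
wrist mark 0.3 [ 0.5554 -0.2797  0.0872]
bbox 231 270 114 154 expected [230. 107.] [270. 148.]
pos [ 0.5689 -0.3142] vs cell [ 0.5624 -0.3129] lean slopes [-0.0311 -0.0348] iou 0.9535784107026488
scene mark 0.81 [ 0.5604 -0.3199  0.0876]
scene mark 0.68 [ 0.4059 -0.042   0.0177]
scene mark 0.65 [ 0.3728 -0.2196  0.0219]
bbox 153 174 268 294 expected [151. 262.] [181. 301.]
{'clock': 51.4, 'joints': array([-0.6761,  0.4437,  1.2401,  0.0001,  1.4585, -0.8701]), 'qd': array([ 0.0009, -0.0032, -0.0032, -0.002 ,  0.0013,  0.0003]), 'joint_torque': array([ -0.0027, -59.3879, -29.6008,   0.0354,   0.0731,  -0.    ]), 'tcp_pos': array([ 0.5737, -0.3719,  0.242 ]), 'tcp_rot': array([-2.5125,  1.57  ,  2.3938]), 'force': array([-0.8808,  0.7425, -1.2402]), 'moment': array([-0.0482
[... 739 characters left out ...]
  0.0159] [198. 202.]
carton_blue_mid 0.84 [ 0.3749 -0.221   0.0188] [151. 233.]
stored_1_mid 0.62 [ 0.5398 -0.1977  0.0789] [191. 250.]
stored_1_mid 0.27 [ 0.5506 -0.2538  0.0781] [180. 266.]
tape_roll 0.75 [0.7384 0.1908 0.0063] [318. 212.]
tape_roll 0.75 [ 0.5486 -0.2534  0.0794] [179. 265.]
marker 0.51 [0.4655 0.1584 0.0058] [250. 177.]
dispenser 0.86 [ 0.3764  0.1894 -0.0004] [237. 160.]
scanner 0.68 [ 0.7513 -0.0302  0.002 ] [281. 262.]
scanner 0.66 [ 0.5388 -0.1968  0.0823] [191. 249.]
tub 0.61 [0.487  0.5817 0.0041] [321. 115.]
tape_stack 0.67 [ 0.7055  0.3865 -0.003 ] [340. 173.]
tape_stack 0.56 [ 0.5498 -0.252   0.08  ] [180. 265.]
tape_stack 0.42 [0.4868 0.5814 0.0027] [321. 115.]
```

```bash
python3 -c "
from rig import robot
print(robot.hand_in())"
```

```text
the job is handed in; nothing more can be done
None
```

Both cartons now stand heavy end down on the orange pads, and I handed the job in at about 52 s of the 72 s allowed.

- **Blue, done first:** the level lift shifted the moment by +0.082 N·m, so its far end was the heavy one. It went into the cell at y = -30 mm.
- **Red, done second:** the moment shifted by -0.145 N·m, so its heavy end was the one on the tub side. It went into the cell at y = -90 mm.

**Final checks:**
- **Cartons:** both measured about 0.086–0.089 m at the middle, against 0.085 m expected. Red's box fit gave about 1° of lean, and blue's gave under 1° just after release.
- **Other items:** the loose bench items, the purple and green decoys and the stored carton that was detected all measured within about 6 mm of where they started.

**What failed or disagreed:**
- **Short fingers:** the real fingertips sit about 36 mm behind the reported TCP. My first grasp therefore closed on top of the blue carton, pressing it with about 5–7 N. It did not move, and I corrected all later heights.
- **Leaning in the 5 N pinch:** blue hung at about 7° and was nudged upright in its cell. Red hung at about 16°, so I stood it on the bench first and regripped it upright before placing it.
- **Blue sits off-centre:** it is about 6–7 mm from its cell's centre, which is close to the wall. A later, partly hidden fit of blue gave about 2.7° of lean, less certain than the first one.
- **Detection gaps:** the scene camera found no outline for red at the end, and the networks also put a few false labels on the crate's cartons.

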